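Make up a two-cupcake box

TASK

Make up the cardboard cupcake box that lies open on the baking mat: fold up its two short plain ends first, then its two long sides, so that their corner ears wrap round the outside of the ends and all four walls stand upright. Then put the loose cardboard cupcake insert into the box, holes upward, and press it down until it sits level on the box floor. Leave the small bowl, mug, spatula and teaspoon where they are.

Things in the scene. Friction and masses are not known exactly. Their poses are not given: they have to be found in the camera images.
- carton: Cardboard box blank, its 92 (x) x 168 (y) x 3 mm floor stuck fast on a grey non-slip baking mat (200 x 250 x 2 mm); neither moves. Origin: centre of the mat's underside, on the counter; z up; floor's top at z = 5 mm. Four walls, 70 mm high, 3 mm thick, start leaning outward: plain ends creased at y = +-84 mm, long sides at x = +-46 mm, creases at z = 5 mm. Erected inside: 92 x 168 mm.
- end_left (a joint): Crease of the short plain end (91 mm wide) at the carton's +y edge, rad: 0 lies flat outward on the mat, 1.57 stands upright; stops at 1.58. All four creases are stiff (0.04 N m: under 1 N at the rim moves a wall) and the wall stays where it is left.
- end_right (a joint): Crease of the short plain end (91 mm wide) at the carton's -y edge, rad: 0 flat outward, 1.57 upright; stops at 1.58.
- side_far (a joint): Crease of the long side (183 mm wide) at the carton's +x edge, rad: 0 flat outward, 1.57 upright; stops at 1.58. At each of its ends it has an ear, 42 x 22 x 2.5 mm, from 18 to 60 mm above the crease, folded square to the wall's inner face; with the box erected the ears lie just outside the plain ends.
- side_near (a joint): Crease of the long side (183 mm wide) at the carton's -x edge, with ears like the other long side's, rad: 0 flat outward, 1.57 upright; stops at 1.58.
- end_left_rim (a point): Middle of the free edge of that end wall, 70 mm from its crease, half-way through its thickness. The point's x axis points from the crease to the rim, y along the crease, z out of the wall's inner face.
- end_right_rim (a point): The same point and axes on the other end wall.
- side_far_rim (a point): The same point and axes on the long side at +x.
- side_near_rim (a point): The same point and axes on the long side at -x.
- insert: Loose brown cardboard cupcake insert, 45 g, 82 (x) x 158 (y) x 30 (z) mm: a 4 mm top plate on two 3 mm flanges along its long edges, ends open. Two round 56 mm through holes at y = +-40 mm leave a bridge 24 mm wide (along y) in the middle to grip from above, a finger in each hole. Origin: centre of its underside; z up. Goes in with its y along the carton's y, either way round, 5 mm play each side.
- insert_bridge (a point): Centre of the top face of the insert's bridge, 30 mm above the insert's underside.
- ramekin: Bystander: small white bowl, 72 mm across, 42 mm high, origin centre of its underside.
- mug: Bystander: blue mug, 80 mm across, 88 mm high, origin centre of its underside.
- spatula: Bystander: spatula 260 mm long, lying on the counter; origin about its middle, underside.
- teaspoon: Bystander: teaspoon 140 mm long, lying on the counter; origin about its middle, underside.
Things that resemble listed ones, but are neither listed nor needed, are in the scene too. Of the things like the insert, leave any that is orange; of the rest the smaller one is meant.

How it is judged:
By the outcome, as a careful person would: the job done as asked, in the order asked, and still so for the second after the job is handed in, with the robot touching nothing.
It also fails if it takes over 72 s, if anything falls off the work surface, if the arm or the gripper's body presses on something with over 40 N, if the wrist force passes 120 N, or if a joint passes its speed limit or range.

ROBOT

A 6-joint arm with a two-finger parallel gripper is mounted at the origin on the work surface. World frame = base frame: x ahead of the robot, y to its left, z up, the work surface at z = 0. Lengths are in m, angles in degrees, forces in N, time in s.
With the tool pointing down it reaches from about 0.3 to 0.75 m from the base axis. Payload 8.5 kg.
Tool frame: the origin (TCP) lies at the very end of the fingers, on their centre line; the grasp point (between the pads) lies manip.pinch_z behind it (manip.pinch_z is the distance from the TCP to the grasp point, in m); z points along the fingers, y is the line along which they close (so a half turn about z gives the same grasp; the last joint's range is limited). The gripper opens to 88 mm and grips with 3 to 60 N. Pads are 18 mm wide; open, the fingers measure 123 mm over their backs; the gripper's body (75 mm by 187 mm) begins 45 mm behind the grasp point.
Start: joints at [-86.591, 21.807, 74.336, -0, 83.858, -12.336], TCP at [0.149, -0.529, 0.216] pointing down, gripper open.
Joint ranges: [-178.18, 178.18], [-50.72, 133.34], [12.68, 142.11], [-81.47, 261.47], [9.98, 163.14], [-165.26, 165.26]. Speed limits (degrees/s): [136.94, 136.94, 180, 180, 180, 180].

INTERFACE

Orientations are given as [roll, pitch, yaw] about the fixed x, y, z axes, in that order (R = Rz(yaw) Ry(pitch) Rx(roll)).
In Python, from rig import manip gives the robot as it stands.
- The arm moves only by the tool play_rows, never from a script. Its argument "deltas" is a list of rows, each a list of 7 numbers: the shift along the world's x, y, z in cm, then the turn, a rotation vector about the world's x, y, z in degrees, then the closure, from -1 (fully open) to 1 (shut). In form: [[tx, ty, tz, rx, ry, rz, fingers], ...]. A call has 1 to 5 rows; each row is the pose to reach, as a shift and turn from the pose commanded when the call began; what a row does not reach only later rows make up. A row lasts 1/8 s, in which the tool goes at most 62.5 mm and 10.7 degrees, less where a joint would pass 70% of its speed; a pose out of reach is approached as far as the arm can. A call with a gripper value outside its range is refused whole. The fingers move at their own pace and stop on an object; "force" is the grip in N (left out, the last holds). Time passes only in rows, so rows that repeat a pose let the fingers close. It gives the time, the measured TCP pose, the force, the opening and the grip force at its end, in the units of the state.
- manip.state(): the state, without advancing time (a new reading comes with each control period).
- manip.grab_frame(name): name is "scene" or "top"; returns a dict with "img" (384x512x3 uint8, red, green, blue), "fx", "fy", "cx", "cy" (pixels), "world_from_camera" (4x4, takes a point from camera to world coordinates). Camera axes: x right, y down, z forward; pixel columns grow to the right and rows downward; lengths in m; the calibration is good to about 2 mm. A picture is of the moment at which its call begins. There is no depth.
- manip.finish_job(): hands the job in; it is judged then, once.
The state is a dict: "clock": time; "joint_pos": joint angles; "qd": joint speeds; "tau": joint torques, N m; "position": TCP position; "tcp_rot": TCP orientation; "contact_force": force on the tool from outside, world axes, zero at the start; "torque": the same for the moment, N m; "width": finger opening in m; "grip_force": force on a finger pad.
Only numpy, scipy, OpenCV 4.12 (cv2) and the standard library are available. Lean on these libraries where they do the work, as an engineer would, in place of code of your own. Each camera call takes 0.05 s, during which the arm holds its last target. There are 200 camera calls.

## Working session

There is one attempt and no reset: what is moved stays moved. The work goes in short steps, Python scripts to look and compute and a tool call to move; the robot and the scene stay as the last step left them, time stands still between calls to the robot, and variables do not carry over. Pictures are saved under pics/ and viewed, at most 10 in all, crops included, and the job is handed in when it is done.

Besides the shell and the picture viewer there is one more tool, called in YAML: its name, and indented under it one key for each argument. play_rows: Moves the arm, as the interface text tells. Its arguments: {"type":"object","properties":{"deltas":{"type":"array","items":{"type":"array","items":{"type":"number"}}},"force":{"type":"number"}},"required":["deltas"]}

```bash
ls; mkdir -p pics; python3 - <<'E'
from rig import manip
import cv2,numpy as np
print(manip.pinch_z, manip.state())
for n in("scene","top"):
    f=manip.grab_frame(n); cv2.imwrite(f"pics/{n}0.png",f["img"][:,:,::-1]); print(n,f["fx"],f["fy"],f["cx"],f["cy"],np.round(f["world_from_camera"],4).tolist())
E
```

```text
pics
0.0187 {'clock': 0.0, 'joint_pos': array([-8.65905922e+01,  2.18405664e+01,  7.43840407e+01,  5.51365213e-04,
        8.38582369e+01, -1.23345937e+01]), 'qd': array([-0.01587674,  0.09239142,  0.03106892, -0.03395331,  0.06551424,
       -0.00407316]), 'tau': array([ 8.51612713e-04, -4.37923837e+01, -2.24554396e+01,  7.13917846e-02,
        3.53096612e-02, -1.29873115e-04]), 'position': array([ 0.14922922, -0.52904547,  0.21514596]), 'tcp_rot': array([-1.79919185e+02, -1.82326082e-02,  1.57439292e+01]), 'contact_force': array([-0.82196932,  0.36208145, -0.82797824]), 'torque': array([-0.04823664, -0.01544837, -0.03341544]), 'grip_force': 0.0, 'width': 0.08810396008846781}
scene 446.6101701906146 446.6101701906146 254.56625805243007 191.76428063041527 [[-0.4333, 0.6544, -0.6197, 1.3088], [0.9012, 0.3058, -0.3072, 0.381], [-0.0115, -0.6916, -0.7222, 0.9305], [0.0, 0.0, 0.0, 1.0]]
top 401.97049208191663 401.97049208191663 254.25124014570818 194.99515970486473 [[-0.0155, -0.996, 0.0882, 0.4337], [-0.9999, 0.0156, 0.0006, 0.0157], [-0.002, -0.0881, -0.9961, 1.2516], [0.0, 0.0, 0.0, 1.0]]
```

View pics/scene0.png

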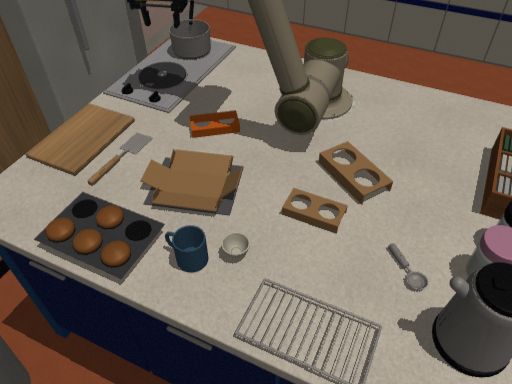

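View pics/top0.png

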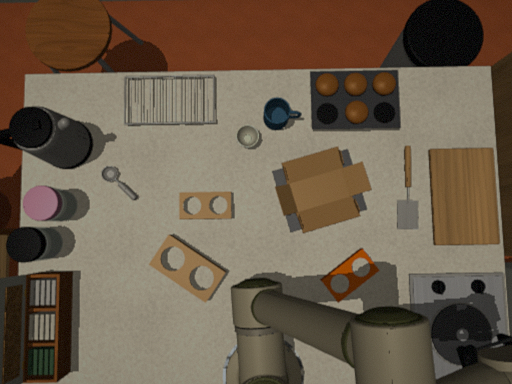

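The top view shows the open carton at about (321,190), the small brown insert at (206,206), a larger decoy at (190,267) and an orange one at (350,275). The scene view has the carton at (195,182) and the insert at (314,210). I'll zoom in next.

```bash
cat > h.py <<'E'
import numpy as np, cv2
from rig import manip
def ray(f,uv):
    uv=np.atleast_2d(uv).astype(float); T=f["world_from_camera"]
    d=np.c_[(uv[:,0]-f["cx"])/f["fx"],(uv[:,1]-f["cy"])/f["fy"],np.ones(len(uv))]@T[:3,:3].T
    return T[:3,3],d
def onz(f,uv,z):
    o,d=ray(f,uv); return o+d*((z-o[2])/d[:,2])[:,None]
def tri(f,u,g,v):
    o,d=ray(f,u);p,e=ray(g,v);d=d[0];e=e[0]
    s=np.linalg.lstsq(np.c_[d,-e],p-o,rcond=None)[0]
    a=o+s[0]*d;b=p+s[1]*e
    return (a+b)/2,np.linalg.norm(a-b)
def proj(f,P):
    T=np.linalg.inv(f["world_from_camera"]);q=np.atleast_2d(P)@T[:3,:3].T+T[:3,3]
    return np.c_[q[:,0]/q[:,2]*f["fx"]+f["cx"],q[:,1]/q[:,2]*f["fy"]+f["cy"]]
E
python3 - <<'E'
from h import *
s=cv2.imread("pics/scene0.png");t=cv2.imread("pics/top0.png")
a=cv2.resize(t[140:240,265:385],(600,500),interpolation=cv2.INTER_CUBIC)
cv2.imwrite("pics/z1.png",a)
b=cv2.resize(s[145:215,135:250],(690,420),interpolation=cv2.INTER_CUBIC)
cv2.imwrite("pics/z2.png",b)
f=manip.grab_frame("top");g=manip.grab_frame("scene")
# insert: brown contours
for n,F,seed in(("top",f,(206,194)),("scene",g,(314,203))):
    hsv=cv2.cvtColor(F["img"],cv2.COLOR_RGB2HSV)
    m=cv2.inRange(hsv,(8,90,50),(22,255,255))
    cs,h=cv2.findContours(m,cv2.RETR_CCOMP,cv2.CHAIN_APPROX_NONE)
    for i,c in enumerate(cs):
        if cv2.contourArea(c)>60:
            M=cv2.moments(c);print(n,i,h[0][i][3],cv2.contourArea(c),round(M['m10']/M['m00'],1),round(M['m01']/M['m00'],1),np.round(cv2.minAreaRect(c)[1]),round(cv2.minAreaRect(c)[2],1))
E
```

```text
top 51 -1 572.5 49.7 325.7 [ 33. 109.] 2.2
top 53 -1 1509.0 349.5 274.8 [30. 53.] 52.3
top 54 53 284.5 339.5 283.3 [19. 18.] 45.0
top 55 53 281.0 360.5 266.8 [19. 19.] 0.0
top 56 -1 2459.5 187.2 267.8 [69. 37.] 33.7
top 57 56 493.0 201.5 277.6 [25. 25.] 45.0
top 58 56 492.0 172.6 258.2 [25. 25.] 45.0
top 59 -1 422.5 6.3 260.7 [43. 17.] 90.0
top 74 -1 1293.5 204.9 205.1 [52. 26.] -0.0
top 75 74 283.5 218.0 204.7 [18. 19.] 45.0
top 76 74 284.5 191.7 205.2 [18. 19.] 45.0
top 77 -1 6128.0 463.3 196.3 [98. 66.] 86.7
top 78 -1 5168.5 321.5 188.9 [73. 91.] 73.1
top 79 -1 204.5 407.4 165.8 [40.  6.] 90.0
top 80 -1 1235.5 11.0 179.1 [83. 22.] 90.0
top 146 -1 392.5 356.3 111.2 [22. 23.] 45.0
top 150 -1 384.5 326.4 83.8 [23. 22.] 45.0
top 151 -1 383.5 383.9 82.7 [22. 22.] 90.0
top 152 -1 384.0 355.1 83.3 [22. 22.] 90.0
top 155 -1 175.5 89.7 68.8 [45. 11.] 0.0
top 157 -1 4531.5 499.2 91.4 [261.  52.] 90.0
top 246 -1 28103.5 193.1 36.3 [127. 434.] 87.0
scene 0 -1 7080.0 57.1 346.4 [198.  80.] 35.5
scene 23 -1 562.5 115.3 252.7 [25. 29.] 90.0
scene 24 -1 526.5 86.8 240.4 [29. 24.] 0.0
scene 25 -1 496.5 59.8 228.7 [22. 30.] 63.4
scene 27 -1 462.0 109.2 216.1 [22. 27.] 90.0
scene 31 -1 1627.0 313.8 209.7 [62. 29.] 18.4
scene 32 31 221.0 327.9 212.3 [22. 13.] 18.4
scene 33 31 212.0 299.9 202.9 [21. 13.] 18.4
scene 40 -1 207.5 103.0 170.1 [ 6. 40.] 46.6
scene 42 -1 4179.5 192.0 180.0 [98. 57.] 7.1
scene 45 -1 2207.0 353.5 170.7 [75. 38.] 45.0
scene 46 45 313.5 364.9 178.3 [24. 17.] 45.0
scene 47 45 276.5 342.3 157.1 [23. 16.] 41.6
scene 51 -1 804.5 497.9 185.7 [27. 89.] 13.7
scene 59 -1 1019.0 214.0 123.6 [23. 49.] 83.0
scene 60 59 67.0 202.1 123.3 [ 6. 17.] 82.9
scene 61 59 68.5 226.3 120.6 [ 6. 16.] 82.9
scene 63 -1 6429.5 417.6 65.5 [233.  37.] 11.8
scene 64 -1 7648.0 47.8 122.8 [169. 124.] 37.1
scene 65 -1 1635.5 231.8 26.1 [77. 31.] 13.0
```

View pics/z1.png

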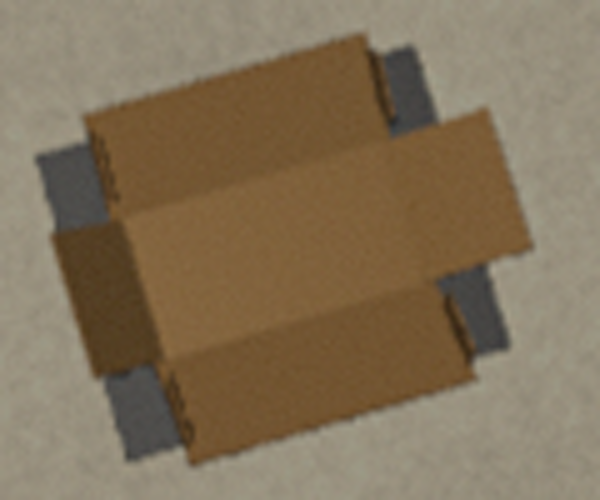

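View pics/z2.png

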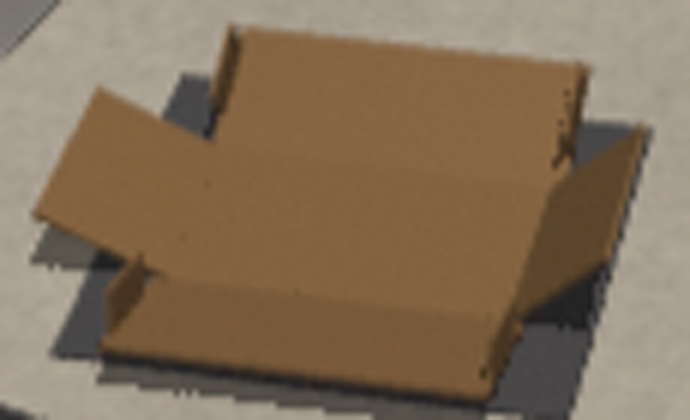

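The crops show both plain ends leaning out, left dark and steeper, and both long sides leaning at about 30 degrees with their ears. I read the mat corners and rim corners from them and will triangulate.

```bash
python3 - <<'E'
from h import *
f=manip.grab_frame("top");g=manip.grab_frame("scene")
T=lambda x,y:(265+x/5,140+y/5); S=lambda x,y:(135+x/6,145+y/6)
mc=onz(f,[T(38,158),T(412,46),T(508,348),T(126,461)],0.002)
c=mc.mean(0); vy=(mc[0]-mc[1]+mc[3]-mc[2]); yaw=np.degrees(np.arctan2(-vy[0],vy[1]))
vx=(mc[0]-mc[3]+mc[1]-mc[2]);yaw2=np.degrees(np.arctan2(vx[1],vx[0]))
print("mat",mc.round(4).tolist(),c,yaw,yaw2,np.linalg.norm(vy)/2,np.linalg.norm(vx)/2)
a=np.radians((yaw+yaw2)/2);R=np.array([[np.cos(a),-np.sin(a)],[np.sin(a),np.cos(a)]])
for n,p in dict(eR=[(T(488,108),S(36,214)),(T(532,248),S(98,90))],eL=[(T(52,233),S(610,262)),(T(97,378),S(648,128))],
  sF=[(T(85,115),S(490,398)),(T(365,33),S(103,348))],sN=[(T(192,464),S(588,66)),(T(474,378),S(245,28))]).items():
    for u,v in p:
        P,e=tri(f,u,g,v); print(n,P.round(4),"carton",((P[:2]-c[:2])@R).round(4),round(P[2],4),"err",round(e,4))
# floor corners creases
for q in [(128,213),(160,358)]: P=onz(f,T(*q),.005)[0]; print("crease",((P[:2]-c[:2])@R).round(4))
# insert holes
for u,v in [((191.7,205.2),(327.9,212.3)),((218.0,204.7),(299.9,202.9)),((218.0,204.7),(327.9,212.3)),((191.7,205.2),(299.9,202.9))]:
    P,e=tri(f,u,g,v);print("hole",P.round(4),round(e,4), onz(f,u,.028).round(4),onz(g,v,.028).round(4))
E
```

```text
mat [[0.617, -0.0422, 0.002], [0.6845, -0.2793, 0.002], [0.4932, -0.3321, 0.002], [0.4269, -0.093, 0.002]] [ 0.55543443 -0.18665006  0.002     ] 15.692564362685207 15.1955229928485 0.24728861367918462 0.19760504019472633
eR [ 0.638  -0.3152  0.0342] carton [ 0.0453 -0.1459] 0.0342 err 0.0034
eR [ 0.5517 -0.3391  0.0337] carton [-0.0442 -0.146 ] 0.0337 err 0.0026
eL [ 0.5636 -0.0456  0.0492] carton [0.0454 0.1338] 0.0492 err 0.0043
eL [ 0.4759 -0.0705  0.0493] carton [-0.0458  0.1331] 0.0493 err 0.0048
sF [ 0.6395 -0.0688  0.0219] carton [0.1124 0.0912] 0.0219 err 0.0046
sF [ 0.6883 -0.2442  0.0224] carton [ 0.1127 -0.0909] 0.0224 err 0.0031
sN [ 0.4242 -0.13    0.025 ] carton [-0.1114  0.0896] 0.025 err 0.0023
sN [ 0.4737 -0.3031  0.0262] carton [-0.1098 -0.0905] 0.0262 err 0.0017
crease [0.0484 0.079 ]
crease [-0.0438  0.0861]
hole [0.5144 0.2076 0.0223] 0.0021 [[0.5137 0.2077 0.028 ]] [[0.5199 0.2077 0.028 ]]
hole [0.5147 0.1269 0.0226] 0.0022 [[0.514  0.1275 0.028 ]] [[0.5199 0.1274 0.028 ]]
hole [ 0.5054  0.1664 -0.0035] 0.075 [[0.514  0.1275 0.028 ]] [[0.5199 0.2077 0.028 ]]
hole [0.5272 0.1685 0.0585] 0.0749 [[0.5137 0.2077 0.028 ]] [[0.5199 0.1274 0.028 ]]
```

play_rows:
  deltas:
    - [6, 2.3, -1.5, 0, 0, 0, 1]
    - [12, 4.6, -3, 0, 0, 0, 1]
    - [18, 6.9, -4.5, 0, 0, 0, 1]
    - [24, 9.2, -6, 0, 0, 0, 1]
    - [30, 11.5, -7.5, 0, 0, 0, 1]
  force: 20

```text
clock: 0.92
position: [0.4352, -0.4195, 0.1443]
tcp_rot: [180.0, -0.0, 15.7]
contact_force: [-0.1, -2.0, -0.6]
width: 0.0402
grip_force: 0.0
```

play_rows:
  deltas:
    - [5, 1.9, -1, 0, 0, 0, 1]
    - [10, 3.8, -2, 0, 0, 0, 1]
    - [15.3, 5.8, -4, 0, 0, 0, 1]
    - [15.3, 5.8, -4, 0, 0, 0, 1]

```text
clock: 1.42
position: [0.5886, -0.3597, 0.102]
tcp_rot: [-179.8, 0.1, 16.0]
contact_force: [-0.4, -1.5, -0.1]
width: 0.0009
grip_force: 0.0
```

play_rows:
  deltas:
    - [0, 0, -4, 0, 0, 0, 1]
    - [0, 0, -8.8, 0, 0, 0, 1]
    - [0, 0, -8.8, 0, 0, 0, 1]
    - [0, 0, -8.8, 0, 0, 0, 1]

```text
clock: 1.92
position: [0.5868, -0.3635, 0.019]
tcp_rot: [179.9, -0.1, 15.7]
contact_force: [0.4, -0.0, 0.6]
width: 0.0006
grip_force: 0.0
```

```bash
python3 - <<'E'
from h import *
s=cv2.cvtColor(manip.grab_frame("scene")["img"],4);t=cv2.cvtColor(manip.grab_frame("top")["img"],4)
a=cv2.resize(t[130:240,265:405],(420,330),interpolation=cv2.INTER_CUBIC);b=cv2.resize(s[130:220,110:250],(378,330),interpolation=cv2.INTER_CUBIC)
cv2.imwrite("pics/c1.png",np.hstack([a,b]))
st=manip.state();print(st["position"],st["contact_force"],st["width"])
E
```

```text
[ 0.58713327 -0.36345313  0.01938155] [ 0.21651236 -0.13184421 -0.10075752] 0.00045950723806659904
```

View pics/c1.png

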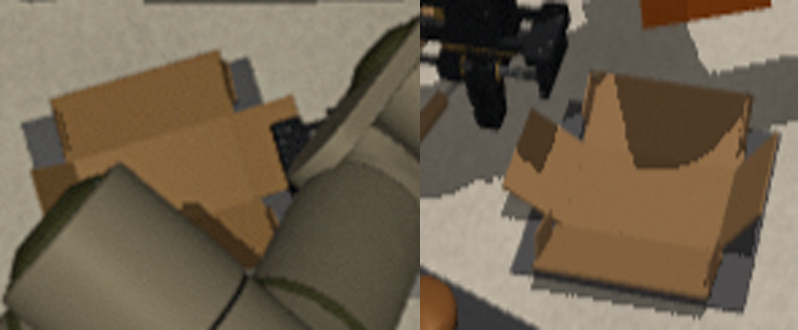

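The closed fingertips are outside the right end, just below its rim, at top-crop (285,140). I'll fold that end now.

play_rows:
  deltas:
    - [-0.37, 1.35, -0.7, 0, 0, 0, 1]
    - [-0.61, 2.22, 0.6, 0, 0, 0, 1]
    - [-0.85, 3.08, 1.7, 0, 0, 0, 1]
    - [-1.17, 4.24, 2.5, 0, 0, 0, 1]
    - [-1.57, 5.69, 2.8, 0, 0, 0, 1]

```text
clock: 2.65
position: [0.5707, -0.305, 0.0458]
tcp_rot: [179.9, -0.1, 15.7]
contact_force: [-0.1, -0.4, -0.9]
width: 0.0003
grip_force: 0.0
```

play_rows:
  deltas:
    - [-0.16, 0.58, 0, 0, 0, 0, 1]
    - [-0.32, 1.16, 0, 0, 0, 0, 1]
    - [-0.4, 1.45, 0, 0, 0, 0, 1]
    - [-0.4, 1.45, 0, 0, 0, 0, 1]

```text
clock: 3.15
position: [0.5667, -0.291, 0.0445]
tcp_rot: [-180.0, 0.0, 15.7]
contact_force: [0.3, 0.5, -0.5]
width: 0.0004
grip_force: 0.0
```

play_rows:
  deltas:
    - [-0.05, 0.19, 0, 0, 0, 0, 1]
    - [-0.05, 0.19, 0, 0, 0, 0, 1]

```text
clock: 3.4
position: [0.5662, -0.2891, 0.0446]
tcp_rot: [-180.0, 0.0, 15.7]
contact_force: [-0.2, 1.0, 0.2]
width: 0.0002
grip_force: 0.0
```

play_rows:
  deltas:
    - [-0.05, 0.19, 0, 0, 0, 0, 1]
    - [-0.05, 0.19, 0, 0, 0, 0, 1]

```text
clock: 3.65
position: [0.5657, -0.2871, 0.0447]
tcp_rot: [-180.0, 0.0, 15.7]
contact_force: [-0.1, -0.1, -0.5]
width: 0.0004
grip_force: 0.0
```

```bash
python3 - <<'E'
from h import *
s=cv2.cvtColor(manip.grab_frame("scene")["img"],4);t=cv2.cvtColor(manip.grab_frame("top")["img"],4)
a=cv2.resize(t[130:240,265:405],(420,330),interpolation=cv2.INTER_CUBIC);b=cv2.resize(s[130:220,110:250],(378,330),interpolation=cv2.INTER_CUBIC)
cv2.imwrite("pics/c2.png",np.hstack([a,b]))
E
```

```text
(no output)
```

View pics/c2.png

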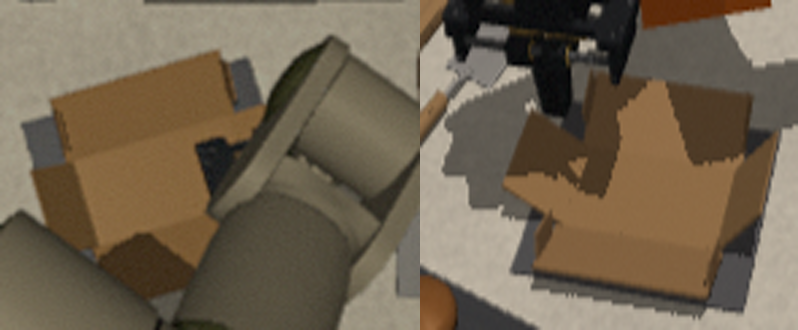

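The right end has not moved: its rim is still at crop (503,185)–(535,110), and the fingertips passed over it. They must be slimmer than I assumed. I'll go back out and push lower.

play_rows:
  deltas:
    - [0, 0, 3.5, 0, 0, 0, 1]
    - [1.9, -3.9, 3.5, 0, 0, 0, 1]
    - [3.9, -7.9, 3.5, 0, 0, 0, 1]
    - [3.9, -7.9, 0, 0, 0, 0, 1]
    - [3.9, -7.9, -3.4, 0, 0, 0, 1]

```text
clock: 4.38
position: [0.6047, -0.3668, 0.0096]
tcp_rot: [180.0, -0.0, 15.7]
contact_force: [0.3, -0.7, -0.4]
width: 0.0006
grip_force: 0.0
```

play_rows:
  deltas:
    - [0, 0, 0, 0, 0, 0, 1]
    - [0, 0, 0, 0, 0, 0, 1]

```text
clock: 4.62
position: [0.6053, -0.3667, 0.0123]
tcp_rot: [179.9, -0.1, 15.8]
contact_force: [-0.0, 0.0, 1.3]
width: 0.0004
grip_force: 0.0
```

play_rows:
  deltas:
    - [-0.9, 3.28, 0.2, 0, 0, 0, 1]
    - [-1.12, 4.05, 1.3, 0, 0, 0, 1]
    - [-1.38, 5.01, 2.1, 0, 0, 0, 1]
    - [-1.65, 5.98, 2.7, 0, 0, 0, 1]
    - [-1.92, 6.94, 3.0, 0, 0, 0, 1]

```text
clock: 5.25
position: [0.5854, -0.2962, 0.0411]
tcp_rot: [180.0, -0.0, 15.7]
contact_force: [-0.4, 0.5, -0.2]
width: 0.0003
grip_force: 0.0
```

```bash
python3 - <<'E'
from h import *
s=cv2.cvtColor(manip.grab_frame("scene")["img"],4);t=cv2.cvtColor(manip.grab_frame("top")["img"],4)
a=cv2.resize(t[130:240,265:405],(420,330),interpolation=cv2.INTER_CUBIC);b=cv2.resize(s[130:220,110:250],(378,330),interpolation=cv2.INTER_CUBIC)
cv2.imwrite("pics/c3.png",np.hstack([a,b]))
print(manip.state()["position"],manip.state()["contact_force"])
E
```

```text
[ 0.58537991 -0.29571498  0.04094426] [-0.4829975  -0.37695226  2.22684908]
```

View pics/c3.png

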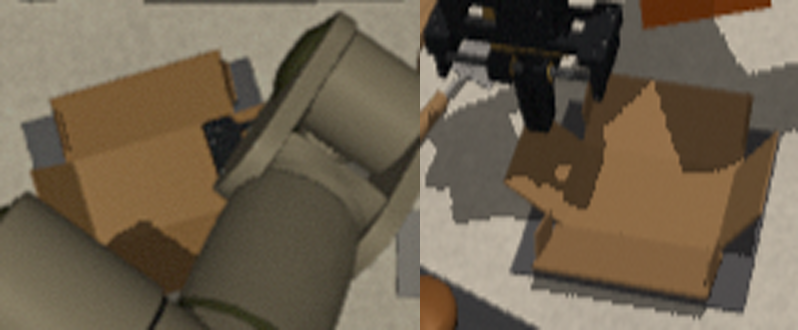

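```bash
python3 - <<'E'
from h import *
g=manip.grab_frame("scene");f=manip.grab_frame("top")
print(proj(g,[.587,-.3635,.019]),"c1 tip seen 135.2,164.1");print(proj(g,[.5854,-.2957,.041]),"c3 tip seen 154.4,165.5")
print(proj(f,[.587,-.3635,.019]),proj(f,[.5854,-.2957,.041]))
d=cv2.absdiff(cv2.cvtColor(g["img"],cv2.COLOR_RGB2HSV),cv2.cvtColor(cv2.imread("pics/scene0.png"),cv2.COLOR_BGR2HSV))
hsv=cv2.cvtColor(g["img"],cv2.COLOR_RGB2HSV)
m=cv2.inRange(hsv,(5,90,30),(22,255,255)); k=cv2.inRange(hsv,(0,0,0),(180,255,45))
for r in range(150,200,2): print(r,''.join('#' if m[r,c] else ('x' if k[r,c] else '.') for c in range(132,200)))
E
```

```text
[[138.18894269 168.45648799]] c1 tip seen 135.2,164.1
[[156.15315702 169.35292263]] c3 tip seen 154.4,165.5
[[377.07474782 178.8071295 ]] [[356.9326884  178.74960645]]
150 ....xxxxxxxx#xxxxxxxxxxxx##.x.......xxxxxxxxxxxxx###................
152 ..........xx.xxxxxxxxxxxxx#..............xxxxxxx####################
154 ..............xxxxxxxxxxxxxx............##xxxxx#####################
156 ..............xxxxxxxxxxxxxx...........###xxxx######################
158 ...............xxxxxxxxxxxxx.....xxx...#############################
160 ................xxxxxxxxxxxx.....xxxx.##############################
162 .................xxxxxxxxxxx....xxxxxx.#############################
164 .................xxxxxxxxxx####.xxxxxxx#############################
166 ................###################.xx.#############################
168 ...............#####################################################
170 ..............######################################################
172 .............#######################################################
174 ............########################################
[... 192 characters left out ...]
###########################################
182 ..............######################################################
184 .................###################################################
186 .....................###############################################
188 ...................xxxx.############################################
190 .......................####.########################################
192 .....................###############################################
194 .....................###############################################
196 .....................###############################################
198 .....................###############################################
```

play_rows:
  deltas:
    - [0, 0, 3.5, 0, 0, 0, 1]
    - [0.97, -3.5, 3.5, 0, 0, 0, 1]
    - [1.94, -7.0, 3.5, 0, 0, 0, 1]
    - [1.94, -7.0, 0, 0, 0, 0, 1]
    - [1.94, -7.0, -3.2, 0, 0, 0, 1]

```text
clock: 6.08
position: [0.6046, -0.3676, 0.0071]
tcp_rot: [-180.0, 0.0, 15.7]
contact_force: [-0.3, 0.8, 0.7]
width: 0.0001
grip_force: 0.0
```

play_rows:
  deltas:
    - [0, 0, -0.3, 0, 0, 0, 1]
    - [0, 0, -0.5, 0, 0, 0, 1]
    - [0, 0, -0.5, 0, 0, 0, 1]

```text
clock: 6.45
position: [0.6054, -0.3672, 0.0051]
tcp_rot: [179.9, -0.1, 15.8]
contact_force: [-0.5, -0.2, -0.0]
width: 0.0008
grip_force: 0.0
```

```bash
python3 - <<'E'
from h import *
g=manip.grab_frame("scene");st=manip.state();print(st["position"],st["contact_force"])
print(proj(g,st["position"]))
s=cv2.cvtColor(g["img"],4)
cv2.imwrite("pics/c4.png",cv2.resize(s[120:220,100:220],(720,600),interpolation=cv2.INTER_CUBIC))
E
```

```text
[ 0.60538974 -0.36720193  0.00506506] [0.33696912 0.5105914  1.14676059]
[[134.44145837 175.32888393]]
```

View pics/c4.png

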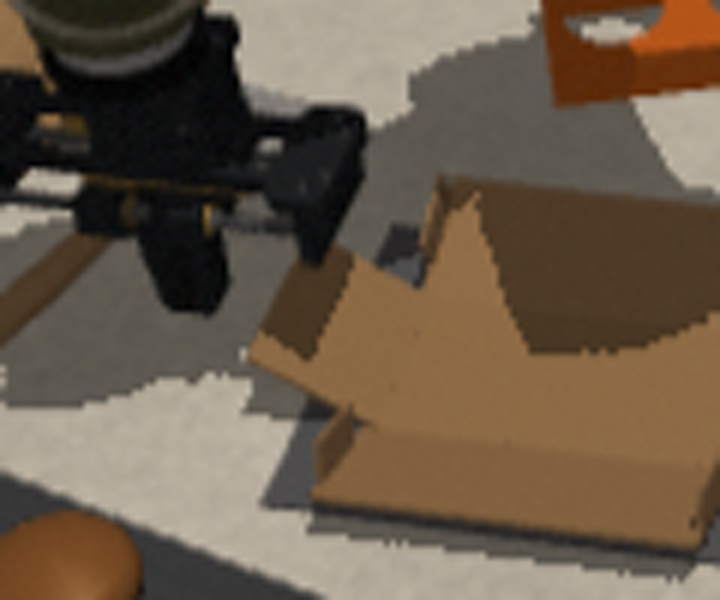

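The tip is at crop (200,313), slim and tapered, and it sits about 3 px higher than the projected TCP. The wall has not moved. I'll push lower, in smaller steps.

play_rows:
  deltas:
    - [0, 0, -0.2, 0, 0, 0, 1]
    - [-0.4, 1.45, -0.2, 0, 0, 0, 1]
    - [-0.72, 2.6, -0.1, 0, 0, 0, 1]
    - [-0.98, 3.57, 0, 0, 0, 0, 1]
    - [-1.2, 4.34, 0.2, 0, 0, 0, 1]

```text
clock: 7.12
position: [0.5963, -0.3321, 0.0122]
tcp_rot: [178.7, -0.4, 15.7]
contact_force: [1.0, -33.3, 25.6]
width: 0.0003
grip_force: 17.0
```

```bash
cat > seg.py <<'E'
from h import *
def show(n,r0,r1,c0,c1,st=2):
    F=manip.grab_frame(n);hsv=cv2.cvtColor(F["img"],cv2.COLOR_RGB2HSV)
    m=cv2.inRange(hsv,(5,90,30),(22,255,255)); k=cv2.inRange(hsv,(0,0,0),(180,255,45))
    for r in range(r0,r1,st): print(r,''.join('#' if m[r,c] else ('x' if k[r,c] else '.') for c in range(c0,c1)))
    s=manip.state();print(s["position"],s["contact_force"],proj(F,s["position"]))
E
python3 -c "
from seg import *
show('scene',150,196,130,180)"
```

```text
150 ######xx#####xxxxxxxxxxxxxxxxxxxxxxxxxxxxxx#.#####
152 xxxx##xxxxxxxxxxxxx#xx.#...xxxxxxxxxxxxxxx########
154 xxx#xxxxxxxxxxxxx##xx.......xxxxxxxxxxxxx#########
156 xxx##xxxxxxxxxxx##............x.xxxxxxxx.#########
158 xxxxxxxxxxxxxxxxx#x.......xxxxxxxxxxxxxx.#########
160 .....xxxxxxxxxxxxxx..########....xxxxxx.##########
162 ......xxxxxxxxxxxxx.############.xxxxxxx.#########
164 .......xxxxxxxxxxxx###############xxxxxxx#########
166 .......xxxxxxxxxxx####################.x.#########
168 ........xxxxxxxxx#################################
170 .........xxxxxxx##################################
172 ...............###################################
174 ..............####################################
176 .............#####################################
178 .............#####################################
180 ................##################################
182 ...................###############################
184 ......................############################
186 ......................xx.#########################
188 .....................xxxxx########################
190 .........................####..###################
192 .......................###########################
194 .......................###########################
[ 0.59636082 -0.33040792  0.01241084] [  7.10283864 -18.43893031  18.76181903] [[145.92646078 175.28069609]]
```

The tapered finger backs wedge on the rim. The force was -33 N outward and +25 N up, and the wall barely rose. I'll retreat and turn the tool 90° so the flat finger sides do the pushing.

play_rows:
  deltas:
    - [0.8, -2.9, 0, 0, 0, 0, 1]
    - [1.5, -5.4, 1.5, 0, 0, 10, 1]
    - [1.5, -5.4, 3, 0, 0, 20, 1]
    - [1.5, -5.4, 3, 0, 0, 30, 1]
    - [1.5, -5.4, 3, 0, 0, 40, 1]

```text
clock: 7.8
position: [0.608, -0.3773, 0.0362]
tcp_rot: [180.0, 0.0, 56.1]
contact_force: [0.4, 0.1, -0.1]
width: 0.0001
grip_force: 0.0
```

play_rows:
  deltas:
    - [0, 0, 0, 0, 0, 10, 1]
    - [0, 0, 0, 0, 0, 20, 1]
    - [0, 0, 0, 0, 0, 30, 1]
    - [0, 0, 0, 0, 0, 40, 1]
    - [0, 0, 0, 0, 0, 49.5, 1]

```text
clock: 8.43
position: [0.608, -0.3772, 0.036]
tcp_rot: [180.0, 0.0, 105.6]
contact_force: [-0.4, 0.2, -0.5]
width: 0.0007
grip_force: 0.0
```

```bash
python3 -c "
from seg import *
s=manip.state();print(s['tcp_rot'])
show('scene',150,190,120,180)"
```

```text
[1.79988804e+02 1.71514159e-02 1.05574552e+02]
150 xxx...##xxx..........................................#.#####
152 xx...xxxxxx.........................................########
154 xxxxxxxxxxx........................................#########
156 x.xxxxxxxxxx......................#................#########
158 xxxxxxxxxxxx.....................#####.......xxx..##########
160 xxxxxxxxxxx....................#########.....xxx..##########
162 xxxxxxxxxx....................#############........#########
164 xxx..........................#################....x#########
166 ............................####################...#########
168 ...........................#################################
170 ..........................##################################
172 .........................###################################
174 .........................###################################
176 ........................####################################
178 .........................###################################
180 ...........................#################################
182 ..............................##############################
184 .................................###########################
186 ................................xx.#########################
188 ...............................xxxxx########################
[ 0.60793908 -0.37719346  0.03599193] [0.16036477 0.2443939  0.19274944] [[128.97576894 167.32269325]]
```

play_rows:
  deltas:
    - [0, 0, -2.8, 0, 0, 0, 1]
    - [-0.5, 1.8, -2.8, 0, 0, 0, 1]
    - [-1.0, 3.63, -2.8, 0, 0, 0, 1]
    - [-1.27, 4.6, -2.4, 0, 0, 0, 1]
    - [-1.48, 5.37, -1.4, 0, 0, 0, 1]

```text
clock: 9.1
position: [0.593, -0.3234, 0.0222]
tcp_rot: [-180.0, 0.0, 105.2]
contact_force: [0.1, -0.4, -0.1]
width: 0.0003
grip_force: 0.3
```

```bash
python3 -c "
from seg import *
show('scene',150,190,120,180)"
```

```text
150 .....xxxx####xxxxxxxxxxxxxxxxxxx.....................#.#####
152 ....xxxx####xxxxxxxxxxxxxxxxxxxxx...................########
154 ..xxxxxxxxx#xxxxxxxxxxx#####xxxx....................########
156 xxxxxxxxxxxxxxxxxxxxxxx..x##xxx...##...............#########
158 xxxxxxxxxxxxxxxxxxxxxxx..xxxxx...######......xxx...#########
160 xx.xxxxxxxxxxxxxxxxxxxx.xxxxxxx.#########....xxxx.##########
162 xxxxxxxxxxxxxxxxxxxxxxxxxxxxxxx############..xxxxx.#########
164 xxxxxxxxxxxxxxxxxxxxxxxxxxxxxx################.xxxx#########
166 xxxxxxxxxxxxxxxxxxxxxxxxxxxxx####################x.#########
168 xxxxxxxxxxxxxxxxxxxxxxxxxxxx################################
170 .....xxxxxxxxxxxxxxxxxxx...#################################
172 .....................xx...##################################
174 .........................###################################
176 ........................####################################
178 ..........................##################################
180 ............................################################
182 ...............................#############################
184 .................................###########################
186 ................................xxx.########################
188 ...............................xxxxx########################
[ 0.59359725 -0.32314165  0.02406556] [ 0.84782683 -0.30170211  0.88428915] [[147.77449129 172.56994308]]
```

play_rows:
  deltas:
    - [-0.19, 0.67, 0.3, 0, 0, 0, 1]
    - [-0.45, 1.64, 0.9, 0, 0, 0, 1]
    - [-0.72, 2.6, 1.4, 0, 0, 0, 1]
    - [-0.93, 3.37, 1.7, 0, 0, 0, 1]
    - [-1.06, 3.86, 1.7, 0, 0, 0, 1]

```text
clock: 9.78
position: [0.5825, -0.2845, 0.039]
tcp_rot: [180.0, 0.0, 105.3]
contact_force: [-0.4, -0.1, 0.5]
width: 0.0005
grip_force: 0.3
```

```bash
python3 -c "
from seg import *
show('scene',140,190,130,190)"
```

```text
140 ............xxxxxxxxxxxxxxxxxxxxxxxxxxxx....................
142 ...........xxxxxxxxxxxxxxxxxxx######xxx.....................
144 ..........xxxx####xxxxxxxxxxxxxxxx##xx......................
146 .........xxxx####xxxxxxxxxxxxxxxxxx.........................
148 .......xxxxx####xxxxxxxxxxxxxxxxxxx.........................
150 ......xxxxx####xxxxxxxxxxx###.xxxxx........#.#########......
152 .xxxxxxxxxxxxxxxxxxxxxxxxx#..##xxx........##################
154 xx.xxxxxxxxxxxxxxxxxxxxxxx...##xx...##....##################
156 xxxxxxxxxxxxxxxxxxxx.xxxxxx.xxxxx..###...###################
158 xxxxxxxxxxxxxxxx.xxxxxxxxx.xxxxxx.#####..###################
160 xxxxxxxxxxxxxxxxxxxxxxxxxxxxxxxx############################
162 .xxxxxxxxxxxxxxxxxxxxxxxxxxxxxx#############################
164 ..xxxxxxxxxxxxxxxxxxxxxxxxxxxx##############################
166 ..xxxxxxxxxxxxxxxxxxxxxxxxxxxx##############################
168 ...............xxxxxxxxxxxx..###############################
170 ............................################################
172 ...........................#################################
174 ...........................#################################
176 ...........................#################################
178 ..........................x.################################
180 .........................xxx.###############################
182 ........................xxxxx###############################
184 .......................xxxxxxx##############################
186 ......................xxx.xx.x.#############################
188 ......................xx..###xx#############################
[ 0.58233054 -0.28407403  0.03878549] [1.14724856 0.64118257 0.7074118 ] [[160.21765473 170.41033684]]
```

```bash
python3 -c "
from h import *
g=manip.grab_frame('scene');c=np.array([.5554,-.1867]);a=np.radians(15.44);R=np.array([[np.cos(a),-np.sin(a)],[np.sin(a),np.cos(a)]])
for th in (30,50,60,70,80,90):
    t=np.radians(th)
    for s,x in((-1,.0455),(-1,-.0455),(1,.0455)):
        p=c+R@[x,s*(.084+.07*np.cos(t))];print(th,s,x,proj(g,[*p,.005+.07*np.sin(t)]).round(1),end=' ')
    print()
"
```

```text
30 -1 0.0455 [[140.4 179.2]] 30 -1 -0.0455 [[151.1 158.1]] 30 1 0.0455 [[239.8 191.4]] 
50 -1 0.0455 [[144.4 175.1]] 50 -1 -0.0455 [[155. 154.]] 50 1 0.0455 [[234. 186.]] 
60 -1 0.0455 [[147.3 173.8]] 60 -1 -0.0455 [[157.8 152.5]] 60 1 0.0455 [[230.3 183.8]] 
70 -1 0.0455 [[150.7 172.9]] 70 -1 -0.0455 [[161.2 151.6]] 70 1 0.0455 [[226.3 182. ]] 
80 -1 0.0455 [[154.6 172.5]] 80 -1 -0.0455 [[164.8 151.3]] 80 1 0.0455 [[222.  180.7]] 
90 -1 0.0455 [[158.7 172.8]] 90 -1 -0.0455 [[168.8 151.4]] 90 1 0.0455 [[217.6 179.9]]
```

play_rows:
  deltas:
    - [-0.16, 0.58, 0.1, 0, 0, 0, 1]
    - [-0.29, 1.06, 0.2, 0, 0, 0, 1]
    - [-0.29, 1.06, 0.2, 0, 0, 0, 1]

```text
clock: 10.25
position: [0.5805, -0.2784, 0.0402]
tcp_rot: [179.9, 0.4, 105.2]
contact_force: [6.0, -17.4, -11.5]
width: 0.0005
grip_force: 9.0
```

```bash
python3 -c "
from seg import *
show('scene',140,190,130,190)"
```

```text
140 ..............xxxxxxxxxxxxxxxxxxxxxxxxxxxx..................
142 .............xxxxxxxxxxxxxxxxxxxx#####xxx...................
144 ............xxxx####xxxxxxxxxxxxx#xxx#xxx...................
146 ...........xxxx####xxxxxxxxxxxxxxxxxx.......................
148 ..........xxxx####xxxxxxxxxxxxxxxxxxxx......................
150 .........xxxxx####xxxxxxxxxxx####xxxxx.....#.#########......
152 ...xxxxxxxxxxxxxxxxxxxxxxxxx#...##xxx.....##################
154 ...xx.xxxxxxxxxxxxxxxxxxxxxxx..x#xxx..##..##################
156 ..xxxxxx.xxxxxxxxxxxxxxxxxxxxxxxxxx..###.###################
158 ..xxxxxxxxxxxxxxxxxxxxxxxxxxxxxxxxxx########################
160 ..xxxxxxxxxxxxxxxxxxxxxxxxxxxxxxxxx#########################
162 ....xxxxxxxxxxxxxxxxxxxxxxxxxxxxxx##########################
164 ....xxxxxxxxxxxxxxxxxxxxxxxxxxxxx###########################
166 .....xxxxxxxxxxxxxxxxxxxxxxxxxxx############################
168 ...................xxxxxxxxxxx.#############################
170 .............................x##############################
172 .............................###############################
174 .............................###############################
176 ...........................xx###############################
178 ..........................xxx.##############################
180 .........................xxxxx##############################
182 ........................xxxxxx##############################
184 .......................xxxxxxx.#############################
186 ......................xxxxxx.xx#############################
188 .....................xxxxx###xx.############################
[ 0.58055712 -0.27834778  0.04017779] [  5.54024825 -16.66200445 -11.53904588] [[162.13278491 170.25466924]]
```

The right end is upright: its near rim corner is at (159,173), as predicted for 90°, and the push met the stop at 17 N. Next is the left end.

play_rows:
  deltas:
    - [0.53, -1.93, 0, 0, 0, 0, 1]
    - [0.53, -1.93, 5, 0, 0, 0, 1]
    - [0.53, -1.93, 9, 0, 0, 0, 1]
    - [-0.93, 3.37, 10, 0, 0, 0, 1]
    - [-2.4, 8.7, 10, 0, 0, 0, 1]

```text
clock: 10.92
position: [0.5552, -0.1865, 0.1415]
tcp_rot: [179.9, 0.1, 105.2]
contact_force: [0.3, 0.7, -0.4]
width: 0.0004
grip_force: 0.0
```

play_rows:
  deltas:
    - [-1.5, 5.4, 0, 0, 0, 0, 1]
    - [-3, 10.8, 0, 0, 0, 0, 1]
    - [-4.4, 16.1, 0, 0, 0, 0, 1]
    - [-4.7, 17.2, 0, 0, 0, 0, 1]
    - [-4.7, 17.2, 0, 0, 0, 0, 1]

```text
clock: 11.55
position: [0.5087, -0.0155, 0.1408]
tcp_rot: [180.0, 0.0, 105.3]
contact_force: [0.1, -0.8, 0.6]
width: 0.0004
grip_force: 0.0
```

play_rows:
  deltas:
    - [0, 0, -6, 0, 0, 0, 1]
    - [0, 0, -11, 0, 0, 0, 1]
    - [0, 0, -12.3, 0, 0, 0, 1]
    - [0.3, -1.1, -12.3, 0, 0, 0, 1]
    - [0.6, -2.16, -12.3, 0, 0, 0, 1]

```text
clock: 12.18
position: [0.5161, -0.0387, 0.0194]
tcp_rot: [179.8, 0.1, 105.2]
contact_force: [-0.2, -0.1, -0.1]
width: 0.0002
grip_force: 0.0
```

play_rows:
  deltas:
    - [0.27, -0.96, 0.4, 0, 0, 0, 1]
    - [0.53, -1.93, 1.2, 0, 0, 0, 1]
    - [0.88, -3.18, 1.8, 0, 0, 0, 1]
    - [1.2, -4.34, 2.2, 0, 0, 0, 1]
    - [1.46, -5.3, 2.2, 0, 0, 0, 1]

```text
clock: 12.8
position: [0.5296, -0.091, 0.04]
tcp_rot: [180.0, 0.0, 105.2]
contact_force: [0.6, 1.0, -0.6]
width: 0.0006
grip_force: 0.3
```

play_rows:
  deltas:
    - [0.13, -0.48, 0, 0, 0, 0, 1]
    - [0.2, -0.73, 0, 0, 0, 0, 1]
    - [0.2, -0.73, 0, 0, 0, 0, 1]

```text
clock: 13.18
position: [0.53, -0.0937, 0.0399]
tcp_rot: [-180.0, -0.4, 105.3]
contact_force: [-3.6, 20.3, 11.9]
width: 0.0007
grip_force: 10.6
```

```bash
python3 -c "
from seg import *
show('scene',146,200,196,250)"
```

```text
146 .................xxxxxxxx##x#xxxxxxxxxxxxxx...........
148 .................xxxxxxxxxxxxxxxxxxx#xxxxxx...........
150 ................xxxxxxxxxxxxxxxxxxx#xx##xx............
152 ####...........xxxx###xxxxxxxxxxxxxxxxxxxx............
154 ##############xxxxx###xxxxxxxxxxxxxxxxxx..............
156 #############xxxxx###xxxxxxxxxxxxxxxxxxx..............
158 #############xxxx###xxxxxxxxxxxx####xxxx..............
160 ########xxxxxxxxxxxxxxxxxxxxxxxx...##xx...............
162 #######xxxxxxxxxxxxxxxxxxxxxxxxxxxx#xx................
164 ######.xxxxxxxxxxxxxxxxxxxxxxxxxxxx#..................
166 #######xxxxxxxxxxxxxxxxx..xxxxxxxxx.xxxxxx............
168 #######xxxxxxxxxxxxxxxxxxxxxxxxxxxxxxxxxx.............
170 #######xxxxxxxxxxxxxxxxxxxxxxxxxxxxxxxxxxx............
172 ########xxxxxxxxxxxxxxxxxxxxxxxxxxxxxxxxxxxx..........
174 ########xxxxxxxxxxxxxxxxxxxxxxxxxxxxxxxxxx............
176 ################xxxxxxxxxxxxxxxxxxxxxxxx..............
178 ###############################xxxxxxx................
180 ##############################.xxxx...................
182 ##############################xxx.....................
184 #############################xx.......................
186 ############################..........................
188 ############################x.........................
190 ###########################.xx........................
192 ###########################xx.........................
194 ##########################............................
196 #########################.............................
198 #########################.............................
[ 0.53002699 -0.0936882   0.0398582 ] [-2.74450053 19.78265442 12.74717554] [[226.43829015 178.12434675]]
```

Both ends are at their stops; the left one met 20 N with its near corner at (227,179). I'll lift away, turn the tool back and go to the near side.

play_rows:
  deltas:
    - [-0.6, 2.2, 0, 0, 0, 0, 1]
    - [-0.6, 2.2, 5, 0, 0, 0, 1]
    - [-0.6, 2.2, 10, 0, 0, -9, 1]
    - [-3.4, -1.5, 11, 0, 0, -19, 1]
    - [-6.3, -5.5, 11, 0, 0, -29, 1]

```text
clock: 13.85
position: [0.4678, -0.153, 0.1504]
tcp_rot: [179.9, 0.1, 76.0]
contact_force: [-0.4, 0.0, -1.1]
width: 0.0001
grip_force: 0.0
```

play_rows:
  deltas:
    - [-2.8, -3.9, 0, 0, 0, -10, 1]
    - [-5.6, -7.8, 0, 0, 0, -20, 1]
    - [-5.6, -7.8, 0, 0, 0, -30, 1]
    - [-5.6, -7.8, 0, 0, 0, -40, 1]
    - [-5.6, -7.8, 0, 0, 0, -50, 1]

```text
clock: 14.48
position: [0.4119, -0.2303, 0.1494]
tcp_rot: [-180.0, 0.0, 25.9]
contact_force: [0.9, -0.3, -0.0]
width: 0.0004
grip_force: 0.0
```

play_rows:
  deltas:
    - [0, 0, -4, 0, 0, -10.5, 1]
    - [0, 0, -7, 0, 0, -10.5, 1]
    - [0, 0, -7, 0, 0, -10.5, 1]

```text
clock: 14.85
position: [0.4113, -0.2295, 0.0782]
tcp_rot: [-179.8, 0.1, 15.8]
contact_force: [0.3, -0.2, 0.5]
width: 0.0007
grip_force: 0.0
```

```bash
python3 -c "
from h import *
st=manip.state();p=st['position'];a=np.radians(15.44);R=np.array([[np.cos(a),-np.sin(a)],[np.sin(a),np.cos(a)]])
print(p,st['tcp_rot'],(p[:2]-[.5554,-.1867])@R)"
```

```text
[ 0.41129986 -0.22951089  0.07824145] [-1.79790469e+02  1.45122332e-01  1.57649004e+01] [-0.15029704 -0.00290218]
```

play_rows:
  deltas:
    - [0, 0, -4, 0, 0, 0, 1]
    - [0, 0, -7.4, 0, 0, 0, 1]
    - [0, 0, -7.4, 0, 0, 0, 1]
    - [2.5, 0.69, -7.4, 0, 0, 0, 1]
    - [3.08, 0.85, -7.1, 0, 0, 0, 1]

```text
clock: 15.48
position: [0.4445, -0.2223, 0.0106]
tcp_rot: [179.9, -0.1, 15.8]
contact_force: [0.2, 0.9, -0.4]
width: 0.0005
grip_force: 0.0
```

play_rows:
  deltas:
    - [0.48, 0.13, 1.1, 0, 0, 0, 1]
    - [0.96, 0.27, 1.8, 0, 0, 0, 1]
    - [1.64, 0.45, 2.4, 0, 0, 0, 1]
    - [2.5, 0.69, 3.0, 0, 0, 0, 1]
    - [3.66, 1.01, 3.4, 0, 0, 0, 1]

```text
clock: 16.1
position: [0.4802, -0.2117, 0.0431]
tcp_rot: [180.0, -0.0, 15.7]
contact_force: [0.4, 0.3, 0.6]
width: 0.0006
grip_force: 0.0
```

```bash
python3 -c "
from seg import *
g=manip.grab_frame('scene');c=np.array([.5554,-.1867]);a=np.radians(15.44);R=np.array([[np.cos(a),-np.sin(a)],[np.sin(a),np.cos(a)]])
for th in (17,30,50,60,70,80,90):
    t=np.radians(th)
    for x,s in((-1,-.0915),(-1,.0915),(1,-.0915),(1,.0915)):
        p=c+R@[x*(.046+.07*np.cos(t)),s];print(th,x,s,proj(g,[*p,.005+.07*np.sin(t)]).round(1),end=' ')
    print()
show('scene',136,180,150,240)"
```

```text
17 -1 -0.0915 [[175.6 149.1]] 17 -1 0.0915 [[233.3 155.6]] 17 1 -0.0915 [[151.2 202.2]] 17 1 0.0915 [[215.8 210.6]] 
30 -1 -0.0915 [[174.3 146.8]] 30 -1 0.0915 [[232.7 153.3]] 30 1 -0.0915 [[151.  196.9]] 30 1 0.0915 [[215.9 205.2]] 
50 -1 -0.0915 [[171.9 145.4]] 50 -1 0.0915 [[231.3 152.1]] 50 1 -0.0915 [[151.7 188.2]] 50 1 0.0915 [[216.8 196.3]] 
60 -1 -0.0915 [[170.5 145.8]] 60 -1 0.0915 [[230.4 152.5]] 60 1 -0.0915 [[152.4 183.8]] 60 1 0.0915 [[217.5 191.8]] 
70 -1 -0.0915 [[169.1 146.9]] 70 -1 0.0915 [[229.5 153.6]] 70 1 -0.0915 [[153.5 179.6]] 70 1 0.0915 [[218.3 187.6]] 
80 -1 -0.0915 [[167.7 148.6]] 80 -1 0.0915 [[228.6 155.5]] 80 1 -0.0915 [[154.7 175.9]] 80 1 0.0915 [[219.2 183.7]] 
90 -1 -0.0915 [[166.4 151. ]] 90 -1 0.0915 [[227.6 158. ]] 90 1 -0.0915 [[156.  172.6]] 90 1 0.0915 [[220.2 180.3]] 
136 .................................xxxxxxxxxxxxxxxxxxxxx#...x.....xxxxxxxxxxx...............
138 ........................................xxxxxxxxxxxxxxx...............xxxxx...............
140 .........................................xxxxxxxxxxxxx................xxxx.............
[... 1214 characters left out ...]
###############.xxxxxxx.
168 ...........######################################################################.........
170 ..........#######################################################################.........
172 .........#######################################################################..........
174 .........#######################################################################..........
176 .........######################################################################...........
178 .........####################################################################.............
[ 0.48085457 -0.21167382  0.04302568] [-0.39080903 -1.22179776  1.17995256] [[199.36167453 155.23386789]]
```

The near side has not moved either: its rim is still at row 150 and the finger passed over it. The closed fingertips seem to end about 10 mm above the reported TCP, so I'll retreat and probe the counter by touch.

play_rows:
  deltas:
    - [0, 0, 3, 0, 0, 0, 1]
    - [-3.4, -0.93, 3, 0, 0, 0, 1]
    - [-6.8, -1.87, 2, 0, 0, 0, 1]
    - [-6.8, -1.87, -3.8, 0, 0, 0, 1]
    - [-6.8, -1.87, -3.8, 0, 0, 0, 1]

```text
clock: 16.82
position: [0.4098, -0.2292, 0.0024]
tcp_rot: [-179.6, 0.2, 15.7]
contact_force: [-0.4, -0.6, 0.2]
width: 0.0007
grip_force: 0.0
```

play_rows:
  deltas:
    - [0, 0, -0.2, 0, 0, 0, 1]
    - [0, 0, -0.4, 0, 0, 0, 1]
    - [0, 0, -0.4, 0, 0, 0, 1]

```text
clock: 17.2
position: [0.4121, -0.2307, 0.0016]
tcp_rot: [179.9, -0.0, 15.8]
contact_force: [-0.0, 0.0, 0.2]
width: 0.0007
grip_force: 0.0
```

play_rows:
  deltas:
    - [0, 0, -0.2, 0, 0, 0, 1]
    - [0, 0, -0.4, 0, 0, 0, 1]
    - [0, 0, -0.4, 0, 0, 0, 1]

```text
clock: 17.58
position: [0.4115, -0.2305, -0.0034]
tcp_rot: [-180.0, 0.0, 15.7]
contact_force: [0.7, 0.7, 0.1]
width: 0.0007
grip_force: 0.0
```

play_rows:
  deltas:
    - [0, 0, -0.2, 0, 0, 0, 1]
    - [0, 0, -0.4, 0, 0, 0, 1]
    - [0, 0, -0.4, 0, 0, 0, 1]

```text
clock: 17.95
position: [0.4115, -0.2304, -0.0075]
tcp_rot: [-180.0, 0.0, 15.7]
contact_force: [-0.8, 0.7, 0.6]
width: 0.0004
grip_force: 0.0
```

play_rows:
  deltas:
    - [0, 0, -0.2, 0, 0, 0, 1]
    - [0, 0, -0.4, 0, 0, 0, 1]
    - [0, 0, -0.4, 0, 0, 0, 1]

```text
clock: 18.32
position: [0.4115, -0.2305, -0.0114]
tcp_rot: [-180.0, 0.0, 15.7]
contact_force: [1.1, -1.4, -0.2]
width: 0.0001
grip_force: 0.0
```

play_rows:
  deltas:
    - [1.2, 0.33, 0.2, 0, 0, 0, 1]
    - [2.4, 0.66, 0.2, 0, 0, 0, 1]
    - [3.08, 0.85, 0.5, 0, 0, 0, 1]
    - [3.57, 0.99, 1.5, 0, 0, 0, 1]
    - [4.05, 1.12, 2.3, 0, 0, 0, 1]

```text
clock: 18.95
position: [0.4508, -0.2197, 0.0124]
tcp_rot: [-180.0, 0.2, 15.8]
contact_force: [-10.1, -3.9, 7.0]
width: 0.0003
grip_force: 5.5
```

```bash
python3 -c "
from seg import *
show('scene',136,166,150,240)"
```

```text
136 ...................xxxx..............xxxxxxxx#xxxxxxxxxxxx#..............xxxxxx...........
138 .....................................xxxxxxxxxxxxxxxxxxxxx#......x.xxxxxxxxxxx............
140 .............................................xxxxxxxxxxxxx...............xxxxx............
142 .............................................xxxxxxxxxxxxx................xxx.............
144 ..............................................xxxxxxxxxxxx................................
146 ..............................................xxxxxxxxxxxx................................
148 .......................###############.........xxxxxxxxxx.................................
150 ....................#####################################.................................
152 ..................#.####################################################..................
154 .................#################################################################........
156 ................##################################################################........
158 ...............###################################################################........
160 ..............####################################################################........
162 .............####################################################################.........
164 ............#####################################################################.........
[ 0.45176952 -0.21965563  0.01327356] [-11.56311547  -2.92682409  10.11367001] [[202.90635181 156.05509603]]
```

play_rows:
  deltas:
    - [-1, -0.28, 2, 0, 0, 0, 1]
    - [-3.95, -1.1, 2, 0, 0, 0, 1]
    - [-3.95, -1.1, -2, 0, 0, 0, 1]
    - [-3.95, -1.1, -2.6, 0, 0, 0, 1]
    - [-3.95, -1.1, -2.6, 0, 0, 0, 1]

```text
clock: 19.62
position: [0.4131, -0.2303, -0.014]
tcp_rot: [-180.0, 0.0, 15.8]
contact_force: [0.1, 0.6, -0.3]
width: 0.0004
grip_force: 0.0
```

play_rows:
  deltas:
    - [0, 0, -0.2, 0, 0, 0, 1]
    - [0, 0, -0.3, 0, 0, 0, 1]

```text
clock: 19.88
position: [0.413, -0.2304, -0.0168]
tcp_rot: [179.9, -0.0, 15.8]
contact_force: [0.2, 0.3, -0.1]
width: 0.0
grip_force: 0.0
```

play_rows:
  deltas:
    - [0, 0, -0.2, 0, 0, 0, 1]
    - [0, 0, -0.3, 0, 0, 0, 1]

```text
clock: 20.12
position: [0.4126, -0.2303, -0.0203]
tcp_rot: [180.0, -0.0, 15.7]
contact_force: [0.6, -0.5, 0.2]
width: 0.0004
grip_force: 0.0
```

play_rows:
  deltas:
    - [0, 0, -0.2, 0, 0, 0, 1]
    - [0, 0, -0.3, 0, 0, 0, 1]

```text
clock: 20.38
position: [0.4126, -0.2304, -0.0226]
tcp_rot: [180.0, -0.0, 15.8]
contact_force: [-3.9, 3.5, 23.0]
width: 0.0005
grip_force: 11.5
```

```bash
python3 -c "
from seg import *
show('scene',136,176,150,230)
print(manip.pinch_z)"
```

```text
136 .........................xxxx............xxxxxxxxxxxxxxxxxxxxx#xx............xxx
138 .........................xxx..............xxxxxxxx#xxxxxxxxxxx#x.xxxxxxxxxxxxxxx
140 .................................................xxxxxxxxxxxxxx..............xxx
142 ..................................................xxxxxxxxxxxx...............xxx
144 ..................................................xxxxxxxxxxxx................xx
146 ...................................................xxxxxxxxxxx..................
148 .......................###############.............xxxxxxxxxxx..................
150 ....................#########################################...................
152 ....................####################################################.#......
154 ..................##############################################################
156 .................###############################################################
158 ...............#################################################################
160 ...............#################################################################
162 .............###################################################################
164 ............####################################################################
166 ............####################################################################
168 ...........#####################################################################
170 ..........######################################################################
172 .........#######################################################################
174 .........#######################################################################
[ 0.41263131 -0.23035105 -0.02259155] [-2.62981926e+00  6.99027213e-03  1.13793864e+01] [[207.2468946  156.11548111]]
0.0187
```

The touch test settles it: the closed fingertips really end 22 mm above the reported TCP, because the counter is met at z = -0.0225. I'll redo the push with that offset.

play_rows:
  deltas:
    - [0.8, 0.22, 0.7, 0, 0, 0, 1]
    - [2.5, 0.69, 0.7, 0, 0, 0, 1]
    - [3.08, 0.85, 1.1, 0, 0, 0, 1]
    - [3.57, 0.99, 2.0, 0, 0, 0, 1]
    - [4.05, 1.12, 2.9, 0, 0, 0, 1]

```text
clock: 21.05
position: [0.4533, -0.219, 0.0063]
tcp_rot: [-180.0, 0.0, 15.8]
contact_force: [-1.4, -0.5, -0.8]
width: 0.0004
grip_force: 0.3
```

```bash
python3 -c "
from seg import *
show('scene',136,166,160,240)"
```

```text
136 .........xxxx.....xxxxxxxxxxxxxxxxx#xxx#xxxxxxxx##x........xxxxxxxxxxx..........
138 .........xxxx..............xxxxxxxx#xxxxxxxxxxxx#..............xxxxxx...........
140 ...........................xxxxxxxxxxxxxxxxxxxxx#.....x..xxxxxxxxxxx............
142 ...................................xxxxxxxxxxxxx...............xxxxx............
144 ...................................xxxxxxxxxxxxx................xxx.............
146 ....................................xxxxxxxxxxxx................................
148 .............################.......xxxxxxxxxxxx................................
150 ..........######################################................................
152 ........#########################################################...............
154 .......#################################################################........
156 ......##################################################################........
158 .....##################################################################.........
160 ....###################################################################.........
162 ...####################################################################.........
164 ..#####################################################################.........
[ 0.4541261  -0.21926352  0.00733607] [-0.16954704 -0.41149232  1.04840173] [[202.81377782 157.99085797]]
```

play_rows:
  deltas:
    - [0.51, 0.14, 0.4, 0, 0, 0, 1]
    - [1.38, 0.38, 0.9, 0, 0, 0, 1]
    - [2.5, 0.69, 1.3, 0, 0, 0, 1]
    - [3.47, 0.96, 1.4, 0, 0, 0, 1]
    - [4.24, 1.17, 1.5, 0, 0, 0, 1]

```text
clock: 21.72
position: [0.4963, -0.2071, 0.0206]
tcp_rot: [-180.0, -0.0, 15.8]
contact_force: [-0.2, 0.0, 0.7]
width: 0.0002
grip_force: 0.3
```

play_rows:
  deltas:
    - [0.25, 0.07, 0, 0, 0, 0, 1]
    - [0.5, 0.14, 0, 0, 0, 0, 1]
    - [0.5, 0.14, 0, 0, 0, 0, 1]

```text
clock: 22.1
position: [0.5005, -0.206, 0.0206]
tcp_rot: [-180.0, 0.0, 15.7]
contact_force: [0.0, 0.3, -0.4]
width: 0.0005
grip_force: 0.0
```

```bash
python3 -c "
from seg import *
show('scene',136,180,150,240)"
```

```text
136 .........xxxxxxxxxxxxxxxxxxxxxxxxxxxxxxxxxxxxxxxxxxxxxxxxxxxxxxxxxxxxxxxxxxxxx............
138 ..........xxxxxxxxxx.............#xxxxxxxxxxxxxxxxxxxxxxxxxxxxxxxxxxxxxxxxxxx.............
140 ..........xxxxxxxxx..............###########.########xxxxxxxxxxxxxxxxx.xxxxxx.............
142 ............xxxxxxxxxxx........xxxxxxxxx#xxx.xxxxxxxxxxx.........xxxxxxxxxxx..............
144 .............xxxx..............xxxxxxxx#xxxxxxxxxxxxx##x..........xxxxxxxxx...............
146 ..............xx...............xxxxxxxx##xxxxxxxxxxx##.........xx...xxxxxxx...............
148 .................................xxxxxxxxxxxxxxxxxxxx#............xxxxxxxx................
150 ........................................xxxxxxxxxxxxx................xxxx.................
152 .................#######................xxxxxxxxxxxxx................xxxx.................
154 .................###############################xxxxx.....................................
156 ................############################################..............................
158 ...............####################################
[... 395 characters left out ...]
#############xxxxxxxxxx.
168 ...........####################################################################xxxxxxxxxxx
170 ..........#####################################################################xxxxxxxxxxx
172 .........######################################################################...........
174 .........######################################################################...........
176 .........######################################################################...........
178 .........####################################################################.............
[ 0.50042846 -0.20600874  0.02061132] [-0.58316835 -0.24889893  0.43876347] [[198.41701558 165.32193926]]
```

The near side now stands almost upright, with rim corners at (167,152) and (228,158). I'll push it on to its stop.

play_rows:
  deltas:
    - [0.2, 0.05, 0, 0, 0, 0, 1]
    - [0.2, 0.05, 0, 0, 0, 0, 1]

```text
clock: 22.4
position: [0.5013, -0.2057, 0.0207]
tcp_rot: [-180.0, 0.2, 15.7]
contact_force: [-6.8, -2.3, 3.2]
width: 0.0006
grip_force: 3.5
```

play_rows:
  deltas:
    - [0.2, 0.05, 0, 0, 0, 0, 1]
    - [0.2, 0.05, 0, 0, 0, 0, 1]

```text
clock: 22.65
position: [0.5015, -0.2056, 0.0207]
tcp_rot: [-179.9, 0.4, 15.8]
contact_force: [-16.4, -5.7, 7.0]
width: 0.0003
grip_force: 8.9
```

play_rows:
  deltas:
    - [-1.5, -0.4, 0, 0, 0, 0, 1]
    - [-1.5, -0.4, 5, 0, 0, 0, 1]
    - [-1.5, -0.4, 9, 0, 0, 0, 1]
    - [4, 1.1, 9, 0, 0, 0, 1]
    - [9.5, 2.6, 9, 0, 0, 0, 1]

```text
clock: 23.28
position: [0.6007, -0.1791, 0.1117]
tcp_rot: [179.9, -0.1, 15.7]
contact_force: [0.6, -0.9, 0.5]
width: 0.0008
grip_force: 0.0
```

play_rows:
  deltas:
    - [5, 1.4, 0, 0, 0, 0, 1]
    - [9.5, 2.6, 0, 0, 0, 0, 1]
    - [9.5, 2.6, -4, 0, 0, 0, 1]
    - [9.5, 2.6, -8, 0, 0, 0, 1]
    - [9.5, 2.6, -8, 0, 0, 0, 1]

```text
clock: 23.9
position: [0.6927, -0.1525, 0.0275]
tcp_rot: [-179.8, 0.3, 15.7]
contact_force: [-0.2, -0.4, 0.1]
width: 0.0005
grip_force: 0.0
```

```bash
cat > cp.py <<'E'
from h import *
st=manip.state();p=st['position'];a=np.radians(15.44);R=np.array([[np.cos(a),-np.sin(a)],[np.sin(a),np.cos(a)]])
print(p,st['tcp_rot'].round(1),((p[:2]-[.5554,-.1867])@R).round(4),st['contact_force'].round(1),st['joint_pos'].round(1))
E
python3 cp.py
```

```text
[ 0.69268595 -0.15249265  0.02750539] [-179.8    0.3   15.7] [ 0.1414 -0.0036] [-0.2 -0.4  0.1] [-22.   47.   59.1   0.   74.3  52.3]
```

play_rows:
  deltas:
    - [0, 0, -2.5, 0, 0, 0, 1]
    - [0, 0, -4.6, 0, 0, 0, 1]
    - [0, 0, -4.6, 0, 0, 0, 1]
    - [-1.68, -0.46, -4.6, 0, 0, 0, 1]
    - [-2.16, -0.6, -4.5, 0, 0, 0, 1]

```text
clock: 24.52
position: [0.6763, -0.159, -0.0103]
tcp_rot: [179.8, -0.6, 15.7]
contact_force: [15.8, 8.0, 5.3]
width: 0.0004
grip_force: 8.9
```

```bash
python3 cp.py
```

```text
[ 0.6763121  -0.15901898 -0.01031889] [179.8  -0.6  15.7] [ 0.1239 -0.0055] [15.8  8.   5.3] [-23.   47.6  64.8   0.2  67.   51.2]
```

play_rows:
  deltas:
    - [0, 0, 0.6, 0, 0, 0, 1]
    - [-0.3, -0.08, 1.2, 0, 0, 0, 1]
    - [-0.8, -0.22, 1.8, 0, 0, 0, 1]

```text
clock: 24.9
position: [0.6677, -0.1613, 0.007]
tcp_rot: [179.8, -0.4, 15.7]
contact_force: [9.7, 4.7, 6.9]
width: 0.0005
grip_force: 5.1
```

```bash
python3 cp.py; python3 -c "
from seg import *
show('scene',170,222,146,226)"
```

```text
[ 0.66766404 -0.16132187  0.00701927] [179.8  -0.4  15.7] [ 0.115  -0.0054] [9.7 4.7 6.9] [-23.5  45.9  65.6   0.1  68.1  50.7]
170 xxxxxxxxxxxxxxxxxxxxxxxxxxxxxxxxxxxxxxxxxxxxxxx#################################
172 xxxxxxxxxxxxxxxxxxxxxxxxxxxxxxxxxxxxxxxxxxxxxxx###########.xxxxx..##############
174 xxxxxxxx.....#####xxxxxxxxxxxxxxxxxxxxxxxxxxxxxxxx##..#..xxxxxx.xxxx############
176 xxxxxxxxxxxxx######xxxxxxxxxxxxxxxxxxxxxxxxxxxxxxxxxxxxxxxxxxxxxxxxx############
178 xxxxxxx......xxxxxxxxxxxxxxxxxxxxxxxxxxxxxxxxxxxx#####xxxxxxxxxxx.xx############
180 xxxxxxxxxxxxxx#####xxxxxxxxxxxxxxxxxxxxxxxxxxxxxxx....xxxxxxxxxxxxx#############
182 xxxxxxxxxxxxxxxxxxxxxxxxxxxxxxxxxxxxxxxxxxxxxxxxxxxxxxxxxxxxxxxxxx##############
184 xxxx......x#xxxxxxxxxxxxxxxxxxxxxxxxxxxxxxxxxxx.####xxxxxxxxxxxxxx#############.
186 xxx.....#####..############xxxxxxxxxxxxxxxxxxxxxxxxxxxxxxxxxxxxxxx############..
188 xxxxxxxxxxx.xxx.xxxxxxxxxxxxxxx#xxxxxxxx###xxxxxxxxxxxxxxx.xxxxxx#############..
190 x...xxxxxx.xxxxxxxxxxxxxx#xxxxxxxxxxxxxx#xx#########xxxxxxxxxxxxx############...
192 ...xxx.#########xxxxxxxxx#.xxxxxx
[... 640 characters left out ...]
..
208 .................................xxxxxxxxxxxxxxxxxxxxxxxxxxxxxxxxxxxxxx.........
210 .................................................xxxxxxxxxxxxxxxxxxxx...........
212 ................................................................xxxx............
214 ................................................................................
216 ................................................................................
218 ................................................................................
220 ................................................................................
[ 0.66722699 -0.16161127  0.0078693 ] [6.01942617 2.6794278  4.37605611] [[181.84504249 210.74438071]]
```

play_rows:
  deltas:
    - [-0.58, -0.16, 0.6, 0, 0, 0, 1]
    - [-1.35, -0.37, 1.1, 0, 0, 0, 1]
    - [-2.31, -0.64, 1.4, 0, 0, 0, 1]
    - [-3.28, -0.9, 1.5, 0, 0, 0, 1]
    - [-4.24, -1.17, 1.5, 0, 0, 0, 1]

```text
clock: 25.58
position: [0.6215, -0.1731, 0.0186]
tcp_rot: [-180.0, 0.0, 15.7]
contact_force: [0.2, 0.1, 0.5]
width: 0.0004
grip_force: 0.4
```

play_rows:
  deltas:
    - [-0.48, -0.13, 0, 0, 0, 0, 1]
    - [-0.77, -0.21, 0, 0, 0, 0, 1]
    - [-0.77, -0.21, 0, 0, 0, 0, 1]

```text
clock: 25.95
position: [0.6153, -0.1748, 0.0186]
tcp_rot: [180.0, -0.1, 15.7]
contact_force: [4.0, 0.9, -1.0]
width: 0.0003
grip_force: 1.9
```

```bash
python3 cp.py
```

```text
[ 0.61527458 -0.17484447  0.01858458] [ 1.80e+02 -1.00e-01  1.57e+01] [ 0.0609 -0.0045] [ 4.   0.9 -1. ] [-26.5  41.3  73.8   0.   64.9  47.8]
```

play_rows:
  deltas:
    - [-0.2, -0.05, 0, 0, 0, 0, 1]
    - [-0.2, -0.05, 0, 0, 0, 0, 1]

```text
clock: 26.2
position: [0.6151, -0.175, 0.0187]
tcp_rot: [179.9, -0.3, 15.7]
contact_force: [12.9, 3.4, -6.5]
width: 0.0006
grip_force: 6.7
```

play_rows:
  deltas:
    - [-0.2, -0.05, 0, 0, 0, 0, 1]
    - [-0.2, -0.05, 0, 0, 0, 0, 1]

```text
clock: 26.45
position: [0.615, -0.175, 0.0188]
tcp_rot: [179.9, -0.6, 15.8]
contact_force: [21.9, 6.0, -9.0]
width: 0.0006
grip_force: 11.4
```

```bash
python3 cp.py
```

```text
[ 0.61504115 -0.17501629  0.01877829] [179.9  -0.6  15.8] [ 0.0606 -0.0046] [21.9  6.  -9. ] [-26.6  41.1  74.2   0.3  64.2  47.5]
```

The far side is at its stop, with 22 N felt. I'll lift away and go to the insert, half opening the fingers and turning to yaw 0.

play_rows:
  deltas:
    - [1.9, 0.5, 0, 0, 0, 0, 1]
    - [1.9, 0.5, 5.5, 0, 0, 0, 1]
    - [1, 1.5, 11, 0, 0, 0, 0]
    - [-1, 7, 12, 0, 0, -8, -0.3]
    - [-3, 13, 12, 0, 0, -15.7, -0.3]

```text
clock: 27.08
position: [0.5805, -0.046, 0.1396]
tcp_rot: [180.0, -0.1, -0.3]
contact_force: [0.6, 0.0, -0.2]
width: 0.0283
grip_force: 0.0
```

play_rows:
  deltas:
    - [-1.6, 5.5, 0, 0, 0, 0, -0.3]
    - [-3.2, 11, 0, 0, 0, 0, -0.3]
    - [-4.8, 16.5, 0, 0, 0, 0, -0.3]
    - [-7, 21.3, 0, 0, 0, 0, -0.3]
    - [-7, 21.3, -2, 0, 0, 0, -0.3]

```text
clock: 27.7
position: [0.5098, 0.1691, 0.1195]
tcp_rot: [-180.0, -0.1, 0.3]
contact_force: [1.1, -0.5, -0.8]
width: 0.0572
grip_force: 0.0
```

```bash
python3 cp.py; python3 - <<'E'
from h import *
g=manip.grab_frame("scene");f=manip.grab_frame("top");print(manip.state()["width"])
s=cv2.cvtColor(g["img"],4);t=cv2.cvtColor(f["img"],4)
a=cv2.resize(t[140:240,270:370],(400,400),interpolation=cv2.INTER_CUBIC);b=cv2.resize(s[140:220,140:240],(400,320),interpolation=cv2.INTER_CUBIC)
b=np.vstack([b,np.zeros((80,400,3),np.uint8)]);c=cv2.resize(s[150:240,250:380],(400,277))
cv2.imwrite("pics/c5.png",np.vstack([np.hstack([a,b]),np.hstack([c[:200],cv2.resize(t[150:250,120:320],(400,200))])]))
print(proj(g,manip.state()["position"]))
E
```

```text
[0.50983031 0.16909123 0.11951336] [-1.8e+02 -1.0e-01  3.0e-01] [0.0508 0.3551] [ 1.1 -0.5 -0.8] [ 5.7 25.7 85.2 -0.  69.  95.4]
0.057321259295461974
[[317.79016098 181.61253611]]
```

View pics/c5.png

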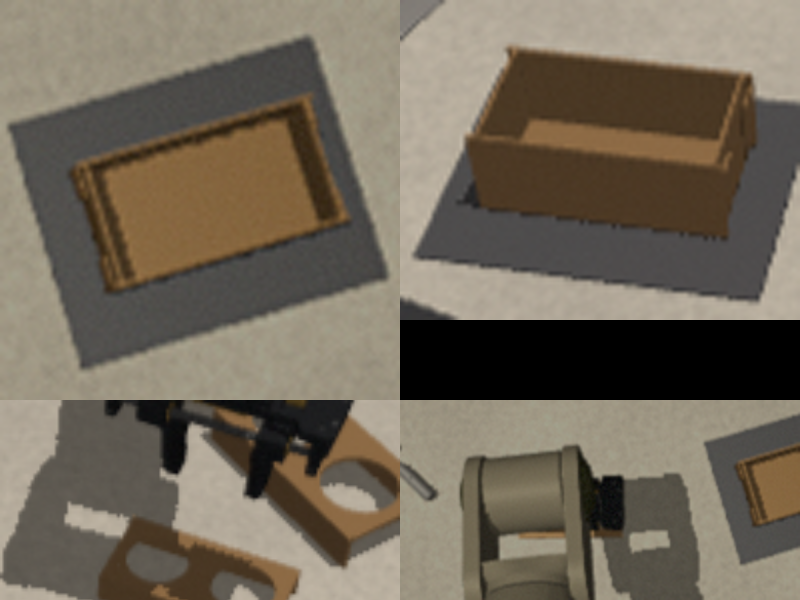

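The top crop shows the box fully erected, all four walls upright and the ears outside the ends at its left and right edges. The bottom-left crop shows the open fingertips over the insert at (172,470) and (258,493). Before grasping I'll measure how far the gripper body's underside is above the fingertips.

```bash
python3 - <<'E'
from h import *
g=manip.grab_frame("scene")
print("tip y+36:",[(z,proj(g,[.51,.169+.034,z]).round(1).tolist()) for z in (.12,.13,.14,.15)])
for dx in(-.0375,0,.0375): print("body",dx,[(z,proj(g,[.51+dx,.169+.0935,z]).round(1).tolist()) for z in (.16,.18,.2,.22)])
hsv=cv2.cvtColor(g["img"],cv2.COLOR_RGB2HSV);k=cv2.inRange(hsv,(0,0,0),(180,255,45))
for r in range(128,190): print(r,''.join('x' if k[r,c] else '.' for c in range(270,372)))
E
```

```text
tip y+36: [(0.12, [[331.3, 185.2]]), (0.13, [[331.8, 182.4]]), (0.14, [[332.2, 179.6]]), (0.15, [[332.7, 176.8]])]
body -0.0375 [(0.16, [[360.9, 171.4]]), (0.18, [[362.2, 165.5]]), (0.2, [[363.5, 159.4]]), (0.22, [[364.9, 153.2]])]
body 0 [(0.16, [[356.5, 181.0]]), (0.18, [[357.7, 175.1]]), (0.2, [[359.0, 169.1]]), (0.22, [[360.4, 162.9]])]
body 0.0375 [(0.16, [[351.9, 191.1]]), (0.18, [[353.1, 185.2]]), (0.2, [[354.4, 179.2]]), (0.22, [[355.7, 172.9]])]
128 ....................xxxxxxxxxx.........xxxxxx........xxxxxxxx......xxxxxxxx...........................
129 ...................xxxxxxxxxxxx........xxxxxxxx...................xxxxxxxxx...........................
130 ..................xxxxxxxxxxxxx.........xxxxxxxxx...............xxxxxxxxxx............................
131 ..................xxxxxxxxxxxxxx.........xxxxxxxxxxxx.........xxxxxxxxxxxx............................
132 .................xxxxxxxxxxxxxxxxxx.......xxxxxxxxxxxxxxxxxxxxxxxxxxxxxxxx............................
133 ................xxxxxxxxxxxxxxxxxxxxxxx...xxxxxxxxxxxxxxxxxxxxxxxxxxxxxxx.............................
[... 5292 characters left out ...]
..........................................................
184 ......................................................................................................
185 ......................................................................................................
186 ......................................................................................................
187 ......................................................................................................
188 ......................................................................................................
189 ......................................................................................................
```

The body's underside is about 70 mm above the real tip, so only the reported TCP z is off, by about 21 mm. I'll descend with the real tip at about 14 mm and grip the bridge.

play_rows:
  deltas:
    - [0.4, -0.15, -5, 0, 0, 0, -0.3]
    - [0.4, -0.15, -10, 0, 0, 0, -0.3]
    - [0.4, -0.15, -12.7, 0, 0, 0, -0.3]
    - [0.4, -0.15, -12.7, 0, 0, 0, -0.3]

```text
clock: 28.35
position: [0.5147, 0.164, -0.0092]
tcp_rot: [180.0, 0.2, -0.0]
contact_force: [-0.5, 0.6, 0.4]
width: 0.0572
grip_force: 0.0
```

play_rows:
  deltas:
    - [0, 0, 0, 0, 0, 0, 0.8]
    - [0, 0, 0, 0, 0, 0, 0.8]
    - [0, 0, 0, 0, 0, 0, 0.8]
    - [0, 0, 0, 0, 0, 0, 0.8]
    - [0, 0, 0, 0, 0, 0, 0.8]
  force: 12

```text
clock: 28.98
position: [0.5156, 0.1649, -0.0077]
tcp_rot: [-180.0, -0.1, 0.0]
contact_force: [-0.0, 0.5, 6.0]
width: 0.0243
grip_force: 10.3
```

play_rows:
  deltas:
    - [0, 0, 2, 0, 0, 0, 0.8]
    - [0, 0, 5, 0, 0, 0, 0.8]
    - [0, 0, 10, 0, 0, 0, 0.8]
    - [0, 0, 14, 0, 0, 0, 0.8]

```text
clock: 29.48
position: [0.5148, 0.1647, 0.1333]
tcp_rot: [180.0, 0.0, 0.0]
contact_force: [0.2, 0.1, -1.3]
width: 0.0237
grip_force: 10.5
```

```bash
python3 cp.py; python3 - <<'E'
from h import *
f=manip.grab_frame("scene");hsv=cv2.cvtColor(f["img"],cv2.COLOR_RGB2HSV)
m=cv2.inRange(hsv,(5,90,30),(22,255,255)); k=cv2.inRange(hsv,(0,0,0),(180,255,45))
for r in range(140,222,2): print(r,''.join('#' if m[r,c] else ('x' if k[r,c] else '.') for c in range(270,362)))
E
```

```text
[0.51481683 0.16473517 0.13325765] [180.   0.   0.] [0.0544 0.3496] [ 0.2  0.1 -1.3] [ 5.2 25.2 83.5 -0.  71.3 95.1]
140 ..........xxxxxxxxxxxxxxxxxxxxxxxxxxxxxxxxxxxxxxxxxxxxxxxxxxxxxxxxxxxxxxxxxxx......xxxxx....
142 ..........xxxxxxxxxxx........xxxxxxxxxxxxxxxxxxxxxxxxxxxxxxxxxxxxxxxxxxxxxxxxxxxxxxxxxxxx.xx
144 ............xxxxxxxx............####xxxxxxxxxxxxxxxxxxxxxxxxxxxxxxxxxxxx.####xxxxxxxxxxxxxxx
146 ............xxxxxxxxxxxx.......xxx#########xxxxxxxxxxxxxxxxxxxxxxxxxxxx#.######xxxxxxxxxxx..
148 ............xxxxx.......xxxxxxxxxxxxxxxxxxxx...###xxxxxxxxxxxxxxxxxxxx#xxxx...xxxxxxxxxxxxxx
150 ............xxxx........#####xxxxxxxxxx##xxx..........###xxxxxxxxxxxxxxxxxxxxxxxxxxxxxxxxxx.
152 .......................######xxxxxxxxxx#xxxxx.....##########x##xxxxxxxxxxxxxxxxxxxxxxxxxxxx.
154 ......................#######xxxxxxxxx##xxxxxxxxxxx#####xxxxxxxxxxxx..xxxxxxxxxxxxxxxxx.xx##
156 .....................#############xxxxxxxxxxxx###xxxxxxxxxxxxxxxx##........xxxxxxxxxxxxxx###
158 ....................#################xxxxxxxx#########xxxxxxxxxxx#.........xxxxxxxxxxxxx####
160 .........
[... 2293 characters left out ...]
.....................
208 ............................................................................................
210 ............................................................................................
212 ............................................................................................
214 ............................................................................................
216 ............................................................................................
218 ............................................................................................
220 ............................................................................................
```

Insert is held, at 24 mm opening. I'll carry it over the box and turn it to 15.5°.

play_rows:
  deltas:
    - [0.7, -5.8, 0, 0, 0, 5, 0.8]
    - [1.4, -11.6, 0, 0, 0, 10, 0.8]
    - [2.1, -17.4, 0, 0, 0, 15.5, 0.8]
    - [2.8, -23.2, 0, 0, 0, 15.5, 0.8]
    - [3.5, -29, 0, 0, 0, 15.5, 0.8]

```text
clock: 30.15
position: [0.5497, -0.1271, 0.1313]
tcp_rot: [-180.0, 0.0, 15.5]
contact_force: [1.5, 0.1, -1.3]
width: 0.0236
grip_force: 10.5
```

play_rows:
  deltas:
    - [0.7, -6.0, 0, 0, 0, 0, 0.8]
    - [0.7, -6.0, 0, 0, 0, 0, 0.8]
    - [0.7, -6.0, 0, 0, 0, 0, 0.8]

```text
clock: 30.52
position: [0.5566, -0.1846, 0.1311]
tcp_rot: [-179.9, 0.1, 15.5]
contact_force: [-0.5, -0.0, -0.2]
width: 0.0238
grip_force: 10.5
```

```bash
python3 cp.py; python3 - <<'E'
from h import *
g=manip.grab_frame("scene");f=manip.grab_frame("top")
cv2.imwrite("pics/s6.png",cv2.cvtColor(g["img"],4));cv2.imwrite("pics/t6.png",cv2.cvtColor(f["img"],4))
p=manip.state()["position"];a=np.radians(15.6);R=np.array([[np.cos(a),-np.sin(a)],[np.sin(a),np.cos(a)]])
# expected insert corners (scene), top plate z = tcp+.0377, underside z=tcp+.0077
for x,y in((.041,.079),(.041,-.079),(-.041,.079),(-.041,-.079)):
    q=p[:2]+R@[x,y];print((x,y),proj(g,[*q,p[2]+.0377]).round(1),proj(g,[*q,p[2]+.0077]).round(1))
hsv=cv2.cvtColor(g["img"],cv2.COLOR_RGB2HSV)
m=cv2.inRange(hsv,(5,90,30),(22,255,255)); k=cv2.inRange(hsv,(0,0,0),(180,255,45))
for r in range(110,190,2): print(r,''.join('#' if m[r,c] else ('x' if k[r,c] else '.') for c in range(140,250)))
E
```

```text
[ 0.55659542 -0.18462235  0.13113254] [-1.799e+02  1.000e-01  1.550e+01] [0.0017 0.0017] [-0.5 -0.  -0.2] [-29.9  29.5  76.    0.   74.5  44.5]
(0.041, 0.079) [[214.3 153.1]] [[215.2 161.7]]
(0.041, -0.079) [[155.7 146.6]] [[157.6 155.2]]
(-0.041, 0.079) [[221.4 133.2]] [[222.2 141.8]]
(-0.041, -0.079) [[165.4 127.4]] [[167.1 135.9]]
110 .........xxxxxxxxxxxxx...........##xxxxxxxxxxxxxxxxxxxxxxxxxxxxxxxxxxxxxxxxxxx.xxxx.......######..............
112 ........x.xxxxxxxxxxxx..xx......###xxxxxxxxxxxxxxxxxxxxxxxxxxxxxxxxxxxxxxxxxxxxx.xx##############.............
114 .......xxx.xxxxxxxxxxxxxxxxxxxxxxxxxxxxxxxxxxxxxxxxxxxxxxxxxxxxx######xxxxxxxxxxxxx##############.............
116 ......xxxxxxxxxxxxxxxxxxxxxxxxxxxxxxxxxxxxxxxxxxxxxxxxxxxxxxxxxx#####xxxxxxxxxxxxx################............
118 .......xxxxxxxxxxxxx.......xxxxxxxxxxxxxxxxxxxxxxxxxxxxxxxxxxxxxxxxxxxxxxxxxxxxxxx###########.####............
120 .......xxxxxxxxxxxx.........################xxxxxxxxxxxxxxxxxxxxxxxxxxxxxxxxxxxxxx............#####...........
122 .........xxxxxxxxx.........xxxxxxxxxxxxxx.........#########xxxxxxxxxxx
[... 3135 characters left out ...]
..........
178 ................x######################################################################.......................
180 ...............xx.####################################################################........................
182 ..............xxxx####################################################################........................
184 .............xxxxx###################################################################.........................
186 .............xxxxxx#################################################################..........................
188 ..............xxxxx#################################################################..........................
```

play_rows:
  deltas:
    - [0, -0.1, -4, 0, 0, 0, 0.8]
    - [0, -0.1, -6, 0, 0, 0, 0.8]
    - [0, -0.1, -8, 0, 0, 0, 0.8]
    - [0, -0.1, -9, 0, 0, 0, 0.8]

```text
clock: 31.12
position: [0.5568, -0.1848, 0.041]
tcp_rot: [-179.9, 0.1, 15.6]
contact_force: [-0.6, 0.5, -0.2]
width: 0.0238
grip_force: 10.5
```

play_rows:
  deltas:
    - [0, 0, -1, 0, 0, 0, 0.8]
    - [0, 0, -2, 0, 0, 0, 0.8]
    - [0, 0, -3, 0, 0, 0, 0.8]
    - [0, 0, -3.7, 0, 0, 0, 0.8]
    - [0, 0, -3.7, 0, 0, 0, 0.8]

```text
clock: 31.75
position: [0.5568, -0.1862, 0.0042]
tcp_rot: [-180.0, 0.0, 15.5]
contact_force: [-0.3, 0.3, -0.3]
width: 0.0244
grip_force: 10.5
```

play_rows:
  deltas:
    - [0, 0, -0.3, 0, 0, 0, 0.8]
    - [0, 0, -0.5, 0, 0, 0, 0.8]
    - [0, 0, -0.5, 0, 0, 0, 0.8]

```text
clock: 32.12
position: [0.557, -0.1862, -0.0003]
tcp_rot: [-180.0, 0.0, 15.5]
contact_force: [-0.1, -0.4, -1.5]
width: 0.0239
grip_force: 10.5
```

```bash
python3 cp.py
```

```text
[ 5.57001555e-01 -1.86195820e-01 -3.45771005e-04] [-180.     0.    15.5] [0.0017 0.0001] [-0.1 -0.4 -1.5] [-30.   38.7  84.    0.   57.3  44.4]
```

play_rows:
  deltas:
    - [0, 0, -0.15, 0, 0, 0, 0.8]
    - [0, 0, -0.3, 0, 0, 0, 0.8]

```text
clock: 32.38
position: [0.5572, -0.1863, -0.0029]
tcp_rot: [180.0, -0.0, 15.5]
contact_force: [-2.9, 1.9, 10.8]
width: 0.0239
grip_force: 11.0
```

play_rows:
  deltas:
    - [0, 0, -0.1, 0, 0, 0, 0.8]
    - [0, 0, -0.2, 0, 0, 0, 0.8]

```text
clock: 32.62
position: [0.5571, -0.1863, -0.0037]
tcp_rot: [179.9, -0.0, 15.6]
contact_force: [-6.3, 2.3, 16.9]
width: 0.0242
grip_force: 12.4
```

The floor contact is at the expected height. I'll release, rise, close and press the bridge down.

play_rows:
  deltas:
    - [0, 0, 0.2, 0, 0, 0, -0.3]
    - [0, 0, 0.2, 0, 0, 0, -0.3]
    - [0, 0, 0.2, 0, 0, 0, -0.3]
    - [0, 0, 0.2, 0, 0, 0, -0.3]
    - [0, 0, 0.2, 0, 0, 0, -0.3]

```text
clock: 33.25
position: [0.557, -0.1862, -0.0034]
tcp_rot: [-180.0, 0.0, 15.5]
contact_force: [-0.3, -0.5, 0.2]
width: 0.0571
grip_force: 0.0
```

play_rows:
  deltas:
    - [0, 0, 3, 0, 0, 0, -0.3]
    - [0, 0, 5, 0, 0, 0, -0.3]
    - [0, 0, 5, 0, 0, 0, 1]
    - [0, 0, 5, 0, 0, 0, 1]
    - [0, 0, 5, 0, 0, 0, 1]

```text
clock: 33.88
position: [0.5566, -0.186, 0.0457]
tcp_rot: [-179.9, 0.1, 15.5]
contact_force: [0.8, -0.0, 0.1]
width: 0.0293
grip_force: 0.0
```

play_rows:
  deltas:
    - [0, 0, 0, 0, 0, 0, 1]
    - [0, 0, 0, 0, 0, 0, 1]
    - [0, 0, -2, 0, 0, 0, 1]
    - [0, 0, -2.5, 0, 0, 0, 1]
    - [0, 0, -2.5, 0, 0, 0, 1]

```text
clock: 34.5
position: [0.557, -0.1862, 0.0216]
tcp_rot: [-180.0, 0.0, 15.5]
contact_force: [-0.2, 0.4, -0.4]
width: 0.0006
grip_force: 0.0
```

play_rows:
  deltas:
    - [0, 0, -0.3, 0, 0, 0, 1]
    - [0, 0, -0.6, 0, 0, 0, 1]
    - [0, 0, -0.6, 0, 0, 0, 1]

```text
clock: 34.88
position: [0.557, -0.1862, 0.0156]
tcp_rot: [-180.0, 0.0, 15.5]
contact_force: [-0.0, 0.2, 0.4]
width: 0.0006
grip_force: 0.0
```

```bash
python3 cp.py
```

```text
[ 0.55696911 -0.18619326  0.01564961] [-180.     0.    15.5] [0.0016 0.0001] [-0.   0.2  0.4] [-30.   37.4  83.3   0.   59.3  44.4]
```

play_rows:
  deltas:
    - [0, 0, -0.15, 0, 0, 0, 1]
    - [0, 0, -0.3, 0, 0, 0, 1]

```text
clock: 35.12
position: [0.5571, -0.1863, 0.0127]
tcp_rot: [180.0, -0.0, 15.5]
contact_force: [0.8, -0.0, -0.1]
width: 0.0006
grip_force: 0.0
```

play_rows:
  deltas:
    - [0, 0, -0.1, 0, 0, 0, 1]
    - [0, 0, -0.15, 0, 0, 0, 1]

```text
clock: 35.38
position: [0.5571, -0.1862, 0.0124]
tcp_rot: [180.0, -0.0, 15.6]
contact_force: [-4.6, 2.4, 15.2]
width: 0.0007
grip_force: 7.2
```

Pressed with 15 N at the expected height: bridge top at 35 mm. I'll back off high and clear, then check.

play_rows:
  deltas:
    - [0, 0, 4, 0, 0, 0, 1]
    - [0, 0, 9, 0, 0, 0, 1]
    - [0, 0, 14, 0, 0, 0, 1]
    - [-4, 4, 18, 0, 0, 0, 1]
    - [-8, 9, 18, 0, 0, 0, 1]

```text
clock: 36.0
position: [0.4816, -0.1018, 0.1929]
tcp_rot: [179.8, -0.2, 15.5]
contact_force: [-0.4, 0.5, 0.5]
width: 0.0005
grip_force: 0.0
```

play_rows:
  deltas:
    - [-2, 6, 0, 0, 0, 0, 1]
    - [-4, 12, 0, 0, 0, 0, 1]
    - [-6, 18, 0, 0, 0, 0, 1]
    - [-6, 24, 0, 0, 0, 0, 1]
    - [-6, 24, 0, 0, 0, 0, 1]

```text
clock: 36.62
position: [0.4206, 0.1416, 0.191]
tcp_rot: [-180.0, -0.0, 15.9]
contact_force: [0.1, -0.6, 0.8]
width: 0.0004
grip_force: 0.0
```

```bash
python3 - <<'E'
from h import *
g=manip.grab_frame("scene");f=manip.grab_frame("top")
s=cv2.cvtColor(g["img"],4);t=cv2.cvtColor(f["img"],4)
a=cv2.resize(t[140:240,270:370],(400,400),interpolation=cv2.INTER_CUBIC);b=cv2.resize(s[140:240,140:240],(400,400),interpolation=cv2.INTER_CUBIC)
cv2.imwrite("pics/c7.png",np.vstack([np.hstack([a,b]),np.hstack([cv2.resize(x,(266,200)) for x in (s,t)]+[np.zeros((200,268,3),np.uint8)])]))
E
```

```text
(no output)
```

View pics/c7.png

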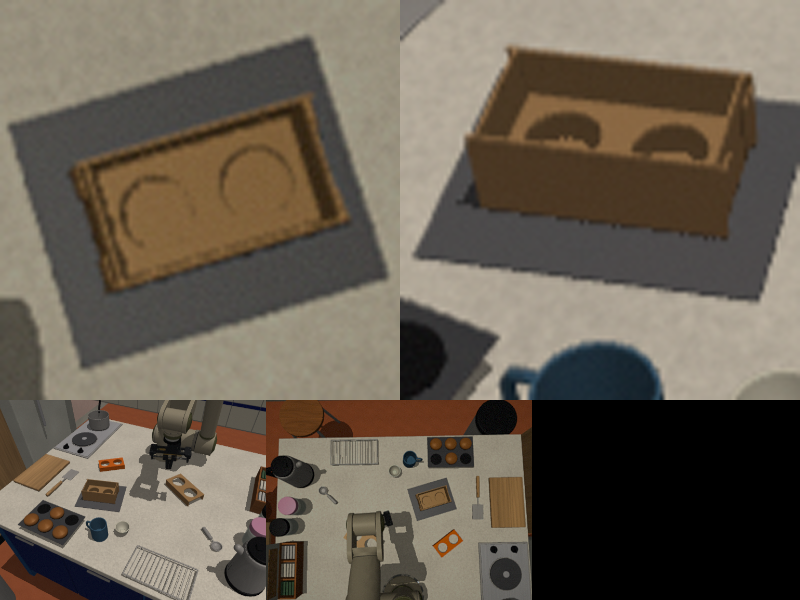

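The final view shows the insert level in the erected box with its holes at top-crop (157,210) and (257,180). All four walls are upright and nothing else has moved.

```bash
python3 -c "
from rig import manip
print(manip.finish_job())"
```

```text
the job is handed in; nothing more can be done
None
```

The job is handed in at about 37 s: the box stands with both ends folded up before the sides, and the insert is pressed level on its floor, holes up. The bowl, mug, spatula and teaspoon look unmoved in the last picture.

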